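# Grease the hand grain mill's wheel hub with a push-type grease gun

## Task

Turn the hand mill's flywheel (top towards you is the short way) until the grease nipple on its hub has come out from under the sheet-metal hub guard and stands in the middle of the guard's opening. Then take the push-type grease gun out of its wooden stand, press its coupler squarely onto the tilted nipple until it snaps on, and push the gun on down against its spring, well past half its stroke. Finish while holding the gun pressed like that, and leave the bowl, jar and tin where they are.

Things in the scene. Friction and masses are not known exactly. Their poses are not given: they have to be found in the camera images.
- flywheel (a joint): Angle (rad) of the mill's flywheel and hub about the level axle. 0: nipple in the middle of the guard's opening. It starts at -1.1 to -2.0 (nipple turned to the far side, under the guard) and grows as the top of the wheel is drawn towards the robot. It turns without end, stays where it is left, and takes about 5 N at the rim.
- wheel_centre (a point): Centre of the flywheel, 130 mm above the worktop; fixed to the mill. y runs along the axle away from the mill's body, z up, x to the far side. Rim: 16 mm thick along the axle, radii 75 and 90 mm (top 220 mm above the worktop), five spokes 11 mm thick. A wooden crank handle stands out to +y from the rim, opposite the nipple; it keeps to the front and lower part of its circle during this turn.
- guard_opening (a point): Middle of the greasing opening in the hub guard, a fixed grey sheet arch of outer radius 61 mm about the axle, 46 mm wide, its middle 95 mm from the wheel's middle plane (towards -y of wheel_centre). The opening, about 50 mm clear round the arch, faces up and 25 degrees towards the robot's side. The steel funnel hopper beside it, 125 mm wide, tops out 221 mm above the worktop.
- nipple (a point): Steel grease nipple on the turning hub, in the guard's middle plane. Origin: centre of its head, a ball of 16 mm diameter, 42 mm from the axle; the 9 mm neck is clear for 15 mm below that centre. Its z axis points out along the nipple, straight away from the axle: press along -z. With the wheel at 0 it leans 25 degrees from upright towards the robot's side.
- gun_grip (a point): Where to hold the grease gun: on its axis, amid its octagonal barrel, 30 mm across flats (flats face x, y and each 45 degrees between), which runs 42 mm to the nose side and 38 mm to the tail side; the cap ends at 47 mm. It starts upright, nose down, this point 118 mm above the worktop; z runs from nose to tail. A 43 mm flange, underside 48 mm below, rests on the stand. About 0.36 kg.
- gun_seat (a point): Point on the gun's axis inside the coupler, 13 mm behind its mouth, 95 mm ahead of gun_grip (nose out); z from nose to tail. Snapped on, it lies at the centre of the nipple's ball. The sleeve is 26 mm wide outside, 22 mm inside. Four sprung jaws must be forced over the ball (about 7 N along the axis); they close behind it within the last 6 mm, and the ball rests on the seat.
- gun_nose (a joint): How far (m) the gun's nose is pushed back into the barrel: 0 fully out, 0.018 fully in. Its spring gives about 12 N at 0 and 19 N fully in, so the coupler snaps on first and the nose goes in after. Visible nose below the flange: 60 mm when out.
- gun_stand: Turned wooden stand, fixed: 100 mm foot, 72 mm wide at its 70 mm high top, with an upright bore of 33 mm that holds the gun's nose. Origin at the centre of its underside.
- bowl: Terracotta bowl, 194 mm wide, 64 mm high, under the mill's outlet; origin at the centre of its underside. Loose; to be left alone.
- jar: Glass jar with clips, 60 mm wide, 130 mm high, beyond the bowl; origin at the centre of its underside. Loose; to be left alone.
- tin: Round dark green tin, 66 mm wide, 45 mm high, beside the stand; origin at the centre of its underside. Loose; to be left alone.
There are look-alikes about, which are no part of the job. Leave any orange look-alike of the part that bears gun_grip alone.

How it is judged:
By the outcome, as a careful person would: the job done as asked, in the order asked, and still so for the second after the job is handed in, while the arm keeps its last pose, push and grip.
It also fails if it takes over 72 s, if anything falls off the work surface, if the arm or the gripper's body presses on something with over 40 N, if the wrist force passes 120 N, or if a joint passes its speed limit or range.

## Robot

A 6-joint arm with a two-finger parallel gripper is mounted at the origin on a cart in front of the work surface, level with it; the furniture and walls round the work are solid. World frame = base frame: x ahead of the robot, y to its left, z up, the work surface at z = 0. Lengths are in mm, angles in rad, forces in N, time in s.
With the tool pointing down it reaches from about 375 to 900 mm from the base axis. Payload 3.1 kg.
Tool frame: the origin (TCP) lies on the centre line of the jaws, within the pads' length; the fingertips stand 11 mm ahead of it and the grasp point (between the pads) lies 8 mm behind it; z points along the fingers, y is the line along which they close (so a half turn about z gives the same grasp; the last joint's range is limited). The gripper opens to 85 mm and grips with 20 to 120 N. Pads are 22 mm wide; open, the fingers measure 114 mm over their backs; the gripper's body (76 mm by 85 mm) begins 54 mm behind the grasp point. The pads swing forward as they close: fully open they stand 13 mm farther back than shut.
Start: joints at [-1.375, 0.527, 1.433, -0, 1.181, -0.178], TCP at [228.825, -581.58, 213.21] pointing down, gripper open.
Joint ranges: [-3.08, 3.08], [-0.75, 2.2], [0.22, 2.44], [-1.43, 4.57], [0, 2.65], [-2.85, 2.85]. Speed limits (rad/s): [2.79, 2.79, 3.14, 3.14, 3.14, 3.14].

## Interface

Orientations are given as a rotation vector (axis times angle).
In Python, from cell import read_state, camera, camera_model, close_job gives the robot as it stands. The module is installed in compiled form; this text tells all that it offers.
- The arm moves only by the tool jog_arm, never from a script. Its argument "motion" is a list of rows, each an object of numbers: "x", "y", "z": the shift along the tool's x, y, z in m; "roll": the turn about the tool's z in rad. In form: [{"x": .., "y": .., "z": .., "roll": ..}, ...]. A call has exactly 5 rows; each row is the pose to reach, as a shift and turn from the pose commanded when the call began, along the tool's axes at that moment; what a row does not reach only later rows make up. A row lasts 1/8 s, in which the tool goes at most 62.5 mm and 10.7 degrees, less where a joint would pass 70% of its speed; a pose out of reach is approached as far as the arm can. A call with a gripper value outside its range is refused whole. "jaw" is the opening, from 0 (shut) to 1 (fully open), set as the call begins (left out, the last holds). The fingers move at their own pace and stop on an object; "force" is the grip in N (left out, the last holds). Time passes only in rows, so rows that repeat a pose let the fingers close, or fill a call up. It gives the time, the measured TCP pose, the force, the opening and the grip force at its end, in the units of the state.
- read_state(): the state, without advancing time (a new reading comes with each control period).
- camera(name): name is "side" or "top" or "wrist"; returns (picture, depth): 400x640x3 uint8, blue, green, red; 400x640 float32, mm along the optical axis (not along the pixel's ray), 0 where there is no reading.
- camera_model(name): a dict with "fx", "fy", "cx", "cy" (pixels), "rvec" (rotation vector, rad) and "tvec" (3), from world to camera coordinates, as OpenCV has them. Camera axes: x right, y down, z forward; pixel columns grow to the right and rows downward; lengths in mm; the calibration is good to about 2 mm. A picture is of the moment at which its call begins: read the wrist's pose just before it. camera_model takes no time and is no camera call; for the wrist camera it gives the pose at the moment of the call.
- close_job(): hands the job in; it is judged then, once.
The state is a dict: "clock": time; "joint_positions": joint angles; "joint_vel": joint speeds; "joint_torque": joint torques, N m; "eef_pos": TCP position; "tcp_rot": TCP orientation; "wrist_force": force on the tool from outside, world axes, zero at the start; "torque": the same for the moment, N m; "finger_gap": finger opening in mm; "gripper_force": force on a finger pad.
Only numpy, scipy, OpenCV 4.12 (cv2) and the standard library are available. Lean on these libraries where they do the work, as an engineer would, in place of code of your own. Each camera call takes 0.05 s, during which the arm holds its last target. There are 200 camera calls.

## Working session

There is one attempt and no reset: what is moved stays moved. The work goes in short steps, Python scripts to look and compute and a tool call to move; the robot and the scene stay as the last step left them, time stands still between calls to the robot, and variables do not carry over. Pictures are saved under pics/ and viewed, at most 10 in all, crops included, and the job is handed in when it is done.

Besides the shell and the picture viewer there is one more tool, called by a JSON object that holds its "method" and its "body", one argument or row to a line. jog_arm: Moves the arm, as the interface text tells. Its arguments: {"type":"object","properties":{"motion":{"type":"array","items":{"type":"object","properties":{"x":{"type":"number"},"y":{"type":"number"},"z":{"type":"number"},"roll":{"type":"number"}}}},"jaw":{"type":"number"},"force":{"type":"number"}},"required":["motion"]}

```bash
mkdir -p pics; cat > h.py <<'E'
import numpy as np, cv2
from cell import *
from scipy.spatial.transform import Rotation as R
def cm(n):
    m=camera_model(n); Rm=cv2.Rodrigues(np.array(m["rvec"],float))[0]; return m,Rm,np.array(m["tvec"],float).ravel()
def cloud(n,d):
    m,Rm,t=cm(n); v,u=np.mgrid[0:400,0:640]
    P=np.stack([(u-m["cx"])/m["fx"]*d,(v-m["cy"])/m["fy"]*d,d],-1)
    return (P-t)@Rm
def proj(n,p):
    m,Rm,t=cm(n); c=np.atleast_2d(p)@Rm.T+t
    return np.c_[m["fx"]*c[:,0]/c[:,2]+m["cx"],m["fy"]*c[:,1]/c[:,2]+m["cy"]]
E
python3 - <<'E'
from h import *
s=read_state(); print(s)
for n in("side","top"):
    p,d=camera(n); cv2.imwrite(f"pics/{n}0.png",p); np.save(f"{n}0.npy",d)
    m,Rm,t=cm(n); print(n,m,-Rm.T@t)
E
```

```text
{'clock': 0.0, 'joint_positions': array([-1.37452772e+00,  5.28466580e-01,  1.43387242e+00,  2.60761426e-06,
        1.18141742e+00, -1.78509721e-01]), 'joint_vel': array([-0.00010002, -0.00239368, -0.00102855, -0.00221032,  0.00092233,
        0.00064148]), 'joint_torque': array([ 7.04891263e-04, -4.42351770e+01, -1.78023612e+01, -6.48348737e-05,
        8.48212367e-03, -2.75324425e-06]), 'eef_pos': array([ 228.66656756, -580.86818229,  212.24291982]), 'tcp_rot': array([-3.08447029e+00, -5.84856514e-01,  2.63736458e-05]), 'wrist_force': array([ 0.7216746 , -0.49475294, -0.38513968]), 'torque': array([-0.02706871,  0.01343117,  0.02276681]), 'gripper_force': 0.0, 'finger_gap': 85.30815581027045}
side {'fx': 385.10012342822637, 'fy': 385.10012342822637, 'cx': 320.2232217932223, 'cy': 195.76348791744346, 'rvec': array([ 1.93989902, -0.5922935 ,  0.39948893]), 'tvec': array([-405.9013099 ,  223.20252914,  956.90364718])} [-112.23742749 -862.1278549   611.86448994]
top {'fx': 384.76687846904133, 'fy': 384.76687846904133, 'cx': 316.923896538292, 'cy': 191.19577006641833, 'rvec': array([ 2.20600845, -2.16844343,  0.07722571]), 'tvec': array([ -26.56972735,  482.31594871, 1203.27071413])} [ 398.88499185  -16.76504409 1233.61449928]
```

View pics/side0.png

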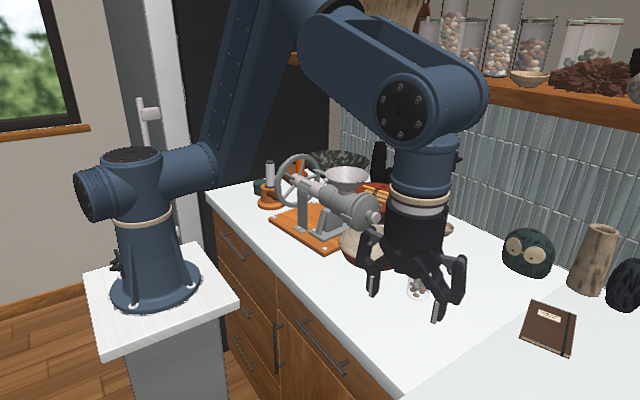

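View pics/top0.png

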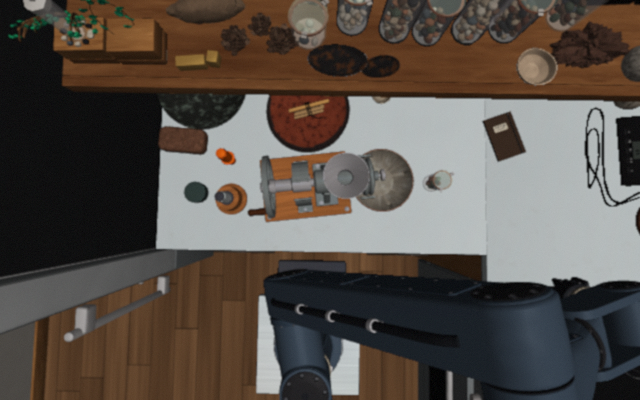

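```bash
python3 - <<'E'
from h import *
p=cv2.imread("pics/top0.png"); q=cv2.imread("pics/side0.png")
a=cv2.resize(p[140:225,180:380],(800,340),interpolation=cv2.INTER_CUBIC)
b=cv2.resize(q[145:250,245:400],(384,260),interpolation=cv2.INTER_CUBIC)
c=np.zeros((600,800,3),np.uint8); c[:340]=a; c[340:,:384]=b
cv2.imwrite("pics/c1.png",c)
P=cloud("top",np.load("top0.npy"))
for u,v in [(231,198),(227,198),(225,198),(240,198),(196,192),(266,185),(266,165),(266,205),(280,185),(290,185),(298,185),(304,185),(304,190),(312,185),(347,176),(258,212),(226,157)]: print(u,v,P[v,u].round(1))
E
```

```text
231 198 [453.5 239.3  79.5]
227 198 [451.2 241.  123.8]
225 198 [449.9 240.8 149. ]
240 198 [455.5 219.1  45.4]
196 192 [471.8 355.9  44.5]
266 185 [482.8 116.9 219.2]
266 165 [538.7 120.9 200.1]
266 205 [430.6 118.  200.2]
280 185 [489.5  86.7 147.6]
290 185 [489.6  58.1 151.7]
298 185 [489.8  35.4 154.6]
304 185 [490.   18.5 155. ]
304 190 [476.5  18.5 146.6]
312 185 [491.7  -3.8 139.1]
347 176 [ 515.6 -100.7  173.1]
258 212 [412.7 155.2  92.7]
226 157 [569.1 245.9 131.9]
```

View pics/c1.png

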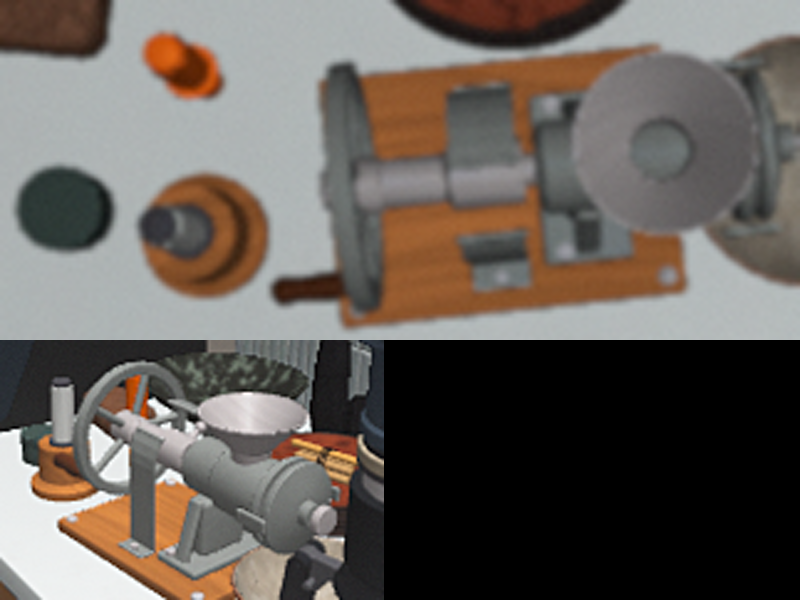

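```bash
cat > mill.py <<'E'
from h import *
from scipy.optimize import least_squares
p=cv2.imread("pics/top0.png"); P=cloud("top",np.load("top0.npy"))
hsv=cv2.cvtColor(p,cv2.COLOR_BGR2HSV)
X=P.reshape(-1,3)
def sel(x0,x1,y0,y1,z0,z1):
    return X[(X[:,0]>x0)&(X[:,0]<x1)&(X[:,1]>y0)&(X[:,1]<y1)&(X[:,2]>z0)&(X[:,2]<z1)]
w=sel(380,600,95,145,160,226)
# rim: line of y vs x
k=np.polyfit(w[:,0],w[:,1],1); print("rim line",k,len(w), w.mean(0), "zmax",np.percentile(w[:,2],98))
o=w[w[:,2]>150]
f=least_squares(lambda q:np.hypot(o[:,0]-q[0],o[:,2]-130)-90,[485],loss='soft_l1');print("xc rim",f.x,np.abs(f.fun).mean())
t=w[w[:,2]>210];print("top",t.min(0),t.max(0),t.mean(0))
# axle: centerline x of collars
for y in (95,85,75,65,55,45,35,25,15,5):
    a=sel(450,530,y-5,y+5,138,175)
    print(y,len(a),a[:,0].mean().round(1) if len(a) else None,a[:,2].max().round(1) if len(a) else None)
# hopper
hp=sel(420,620,-190,-20,205,230);c,r=cv2.minEnclosingCircle(hp[:,:2].astype(np.float32));print("hopper",c,r,hp[:,2].max())
# gun cap, stand, tin
g=sel(420,480,215,265,140,190);print("gun",g.mean(0),g.min(0),g.max(0),len(g))
s=sel(400,520,180,300,64,76);c,r=cv2.minEnclosingCircle(s[:,:2].astype(np.float32));print("standtop",c,r)
s=sel(400,520,180,310,8,60);c,r=cv2.minEnclosingCircle(s[:,:2].astype(np.float32));print("foot",c,r)
# board
b=sel(380,600,-90,140,8,30); print(cv2.minAreaRect(b[:,:2].astype(np.float32)),np.median(b[:,2]))
gd=sel(380,600,-5,50,30,138)
for y in (0,10,20,30,40):
    a=gd[abs(gd[:,1]-y)<5]; print(y,[tuple(z.round(0)) for z in a[::3,[0,2]]][:25])
E
python3 mill.py
```

```text
rim line [ 0.12047463 62.94268043] 394 [480.04089281 120.77543103 204.23834515] zmax 222.5639778220347
xc rim [485.43094385] 2.478767836580966
top [438.21577458 108.82333787 210.01971861] [531.56343306 132.4146645  225.03401898] [483.57107186 121.66043754 217.20622052]
95 37 489.2 152.7
85 45 487.9 152.8
75 35 491.4 151.9
65 43 490.5 154.0
55 30 491.4 158.1
45 37 484.6 158.4
35 32 485.1 157.9
25 37 484.5 170.9
15 40 485.2 170.8
5 44 486.5 169.9
hopper (511.6825866699219, -92.71434020996094) 61.79087448120117 226.67191456609237
gun [453.8559965  251.64353665 162.34424589] [440.42323761 240.75786072 142.49610536] [469.13049651 264.31299932 171.98302265] 99
standtop (454.1219787597656, 255.21795654296875) 36.0865364074707
foot (453.98992919921875, 243.587890625) 60.218658447265625
((489.90972900390625, 25.039810180664062), (216.6833953857422, 226.8844757080078), 0.61238032579422) 19.397398539654223
0 [(np.float64(567.0), np.float64(31.0)), (np.float64(558.0), np.float64(30.0)), (np.float64(545.0), np.float64(31.0)), (np.float64(512.0), np.float64(136.0)), (np.float64(489.0), np.float64(135.0)), (np.float64(441.0), np.float64(132.0)), (np.float64(439.0), np.float64(93.0))]
10 [(np.float64(557.0), np.float64(102.0)), (np.float64(475.0), np.float64(135.0)), (np.float64(438.0), np.float64(119.0)), (np.float64(438.0), np.float64(33.0))]
20 [(np.float64(477.0), np.float64(138.0)), (np.float64(474.0), np.float64(135.0)), (np.float64(437.0), np.float64(137.0)), (np.float64(437.0), np.float64(66.0))]
30 [(np.float64(474.0), np.float64(137.0)), (np.float64(435.0), np.float64(98.0))]
40 [(np.float64(471.0), np.float64(134.0)), (np.float64(434.0), np.float64(132.0)), (np.float64(434.0), np.float64(38.0))]
```

```bash
cat > plan.py <<'E'
import json,os,sys,numpy as np
# pose: x y z(mm) yaw(deg, of tool x). waypoints: list of [x,y,z,yaw,nrows]
f="cmd.json"
def load(): return json.load(open(f)) if os.path.exists(f) else [228.825,-581.58,213.21,21.476]
def plan(wps,save=True):
    c=np.array(load(),float); rows=[]; p=c.copy()
    for w in wps:
        t=np.array(w[:4],float)
        for i in range(int(w[4])): rows.append(p+(t-p)*(i+1)/w[4])
        p=t
    while len(rows)%5: rows.append(rows[-1])
    for k in range(0,len(rows),5):
        a=np.radians(c[3]); X=np.array([np.cos(a),np.sin(a)]); Y=np.array([X[1],-X[0]]); out=[]
        for r in rows[k:k+5]:
            d=r[:2]-c[:2]; q=[round(d@X/1000,4),round(d@Y/1000,4),round((c[2]-r[2])/1000,4),round(-np.radians(r[3]-c[3]),3)]
            out.append(dict(zip(["x","y","z","roll"],[float(v)+0. for v in q])))
        print(json.dumps(out))
        xy=c[:2]+1000*(out[-1]["x"]*X+out[-1]["y"]*Y)
        c=np.array([*xy,c[2]-1000*out[-1]["z"],c[3]-np.degrees(out[-1]["roll"])])
    if save: json.dump(list(c),open(f,"w"))
    print("end",c.round(2))
E
python3 - <<'E'
from plan import *; from h import *
plan([[300,-420,290,17,4],[543,128,290,7,11]])
m,Rm,t=cm("wrist"); s=read_state(); T=R.from_rotvec(s["tcp_rot"]).as_matrix()
print(m["fx"],"cam in tool",T.T@(-Rm.T@t-s["eef_pos"]),"\n",T.T@Rm.T)
E
```

```text
[{"x": 0.0313, "y": -0.0311, "z": -0.0192, "roll": 0.02}, {"x": 0.0627, "y": -0.0622, "z": -0.0384, "roll": 0.039}, {"x": 0.094, "y": -0.0932, "z": -0.0576, "roll": 0.059}, {"x": 0.1254, "y": -0.1243, "z": -0.0768, "roll": 0.078}, {"x": 0.1642, "y": -0.1626, "z": -0.0768, "roll": 0.094}]
[{"x": 0.035, "y": -0.0417, "z": 0.0, "roll": 0.016}, {"x": 0.0701, "y": -0.0835, "z": 0.0, "roll": 0.032}, {"x": 0.1051, "y": -0.1252, "z": 0.0, "roll": 0.048}, {"x": 0.1401, "y": -0.167, "z": 0.0, "roll": 0.063}, {"x": 0.1752, "y": -0.2087, "z": 0.0, "roll": 0.079}]
[{"x": 0.0316, "y": -0.0444, "z": 0.0, "roll": 0.016}, {"x": 0.0632, "y": -0.0887, "z": 0.0, "roll": 0.032}, {"x": 0.0948, "y": -0.1331, "z": 0.0, "roll": 0.048}, {"x": 0.1265, "y": -0.1775, "z": 0.0, "roll": 0.064}, {"x": 0.1581, "y": -0.2219, "z": 0.0, "roll": 0.08}]
end [543.   128.02 290.01   6.98]
303.79580641465196 cam in tool [  73.32301187    1.10009322 -160.62637716] 
 [[-9.62003878e-04 -9.57184158e-01 -2.89478085e-01]
 [ 9.99999044e-01 -6.33158432e-04 -1.22963967e-03]
 [ 9.93706122e-04 -2.89478991e-01  9.57183852e-01]]
```

{"method": "jog_arm", "body": {
  "motion": [
    {"x": 0.0313,"y": -0.0311,"z": -0.0192,"roll": 0.02},
    {"x": 0.0627,"y": -0.0622,"z": -0.0384,"roll": 0.039},
    {"x": 0.094,"y": -0.0932,"z": -0.0576,"roll": 0.059},
    {"x": 0.1254,"y": -0.1243,"z": -0.0768,"roll": 0.078},
    {"x": 0.1642,"y": -0.1626,"z": -0.0768,"roll": 0.094}
  ],
  "jaw": 0.6,
  "force": 40
}}

```text
clock: 0.72
eef_pos: [323.0, -370.1, 291.3]
tcp_rot: [3.108, 0.437, 0.002]
wrist_force: [0.2, -0.2, 0.7]
finger_gap: 51.4
gripper_force: 0.0
```

{"method": "jog_arm", "body": {
  "motion": [
    {"x": 0.035,"y": -0.0417,"z": 0.0,"roll": 0.016},
    {"x": 0.0701,"y": -0.0835,"z": 0.0,"roll": 0.032},
    {"x": 0.1051,"y": -0.1252,"z": 0.0,"roll": 0.048},
    {"x": 0.1401,"y": -0.167,"z": 0.0,"roll": 0.063},
    {"x": 0.1752,"y": -0.2087,"z": 0.0,"roll": 0.079}
  ]
}}

```text
clock: 1.35
eef_pos: [432.9, -119.3, 289.9]
tcp_rot: [-3.126, -0.315, 0.0]
wrist_force: [-0.4, -1.0, 0.0]
finger_gap: 51.4
gripper_force: 0.0
```

{"method": "jog_arm", "body": {
  "motion": [
    {"x": 0.0316,"y": -0.0444,"z": 0.0,"roll": 0.016},
    {"x": 0.0632,"y": -0.0887,"z": 0.0,"roll": 0.032},
    {"x": 0.0948,"y": -0.1331,"z": 0.0,"roll": 0.048},
    {"x": 0.1265,"y": -0.1775,"z": 0.0,"roll": 0.064},
    {"x": 0.1581,"y": -0.2219,"z": 0.0,"roll": 0.08}
  ]
}}

```text
clock: 1.98
eef_pos: [543.3, 129.8, 289.6]
tcp_rot: [3.136, 0.191, -0.001]
wrist_force: [0.1, 0.2, -0.3]
finger_gap: 51.2
gripper_force: 0.0
```

```bash
python3 - <<'E'
from h import *
s=read_state(); print(s["clock"],s["eef_pos"],s["tcp_rot"],s["finger_gap"])
p,d=camera("wrist"); cv2.imwrite("pics/w1.png",p); np.save("w1.npy",d)
P=cloud("wrist",d); X=P.reshape(-1,3)
w=X[(X[:,0]>385)&(X[:,0]<590)&(X[:,1]>95)&(X[:,1]<150)&(X[:,2]>165)&(X[:,2]<226)]
k=np.polyfit(w[:,0],w[:,1],1);print(len(w),k,np.polyval(k,[485,543]),w.max(0),w.min(0))
for x in range(400,590,20):
    a=w[(abs(w[:,0]-x)<6)]; a=a[a[:,2]>a[:,2].max()-6] if len(a) else a
    if len(a): print(x,len(a),a[:,1].min().round(1),a[:,1].max().round(1),a[:,2].max().round(1))
E
```

```text
1.975 [543.27542203 129.76075212 289.64777541] [ 3.13554348e+00  1.90751520e-01 -9.86708866e-04] 51.16522236845154
2698 [ 0.12431228 65.35891451] [125.65036854 132.86048057] [569.90703073 144.00732475 221.00064853] [418.70198728 110.79984276 165.00163072]
420 20 111.2 125.5 194.7
440 86 112.5 128.5 209.3
460 167 114.1 130.6 217.3
480 210 116.7 133.0 220.4
500 251 119.5 135.4 220.3
520 252 121.2 137.7 216.5
540 161 124.5 140.0 207.4
560 108 126.7 142.4 189.9
```

View pics/w1.png

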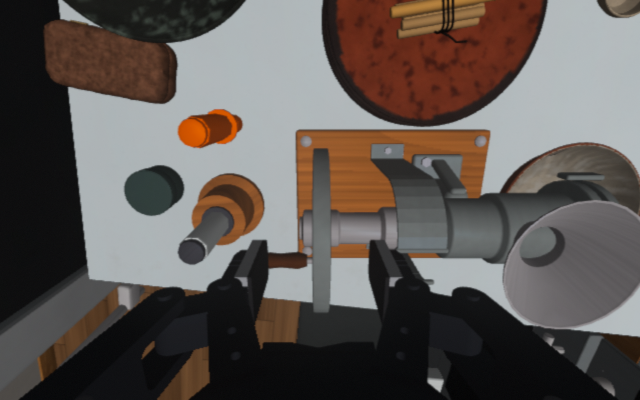

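```bash
cat > m2.py <<'E'
from h import *
from scipy.optimize import least_squares
s=read_state(); print(s["clock"],s["eef_pos"],np.abs(s["joint_vel"]).max())
p,d=camera("wrist"); P=cloud("wrist",d); X=P.reshape(-1,3)
def sel(x0,x1,y0,y1,z0,z1):
    return X[(X[:,0]>x0)&(X[:,0]<x1)&(X[:,1]>y0)&(X[:,1]<y1)&(X[:,2]>z0)&(X[:,2]<z1)]
mid=[]
for x in range(440,565,10):
    a=sel(x-5,x+5,95,150,165,226); a=a[a[:,2]>a[:,2].max()-6]
    mid.append([x,(a[:,1].min()+a[:,1].max())/2,a[:,2].max()])
mid=np.array(mid); k=np.polyfit(mid[:,0],mid[:,1],1)
f=least_squares(lambda q:np.hypot((mid[:,0]-q[0])*1.0076,mid[:,2]-130)-q[1],[488,90]); print("slope",k,"c0",f.x,np.polyval(k,f.x[0]))
g=sel(420,500,215,290,158,176); c,r=cv2.minEnclosingCircle(g[:,:2].astype(np.float32)); print("cap",len(g),g.mean(0),c,r)
g=sel(400,520,180,320,66,76); c,r=cv2.minEnclosingCircle(g[:,:2].astype(np.float32)); print("stand",c,r)
for z in (95,110,125,140,155):
    g=sel(420,500,215,290,z-6,z+6); print(z,len(g),g.mean(0).round(1) if len(g) else 0,g.min(0).round(1) if len(g) else 0,g.max(0).round(1) if len(g) else 0)
g=sel(430,570,0,60,175,200); print("guardtop",len(g),g.min(0),g.max(0))
hp=sel(420,640,-190,-20,212,232);c,r=cv2.minEnclosingCircle(hp[:,:2].astype(np.float32));print("hopper",c,r,hp[:,2].max())
g=sel(380,450,135,180,50,120);print("handle",g.mean(0),len(g))
E
python3 m2.py
```

```text
2.025 [545.83594784 135.80840367 289.74576423] 0.15883809274857544
slope [ 0.12316605 56.15745407] c0 [484.24094311  92.04067934] 115.79950015602768
cap 541 [452.99184465 248.00913453 163.38528335] (451.3645935058594, 249.05621337890625) 14.1464262008667
stand (450.6596374511719, 249.1239471435547) 36.53679275512695
95 110 [460.6 242.1  95.1] [445.6 233.6  89. ] [466.4 264.4 100.9]
110 120 [460.9 241.9 110.2] [446.8 233.5 104.1] [466.3 256.5 116. ]
125 137 [460.8 241.9 125.2] [445.7 233.5 119.4] [466.4 256.5 131. ]
140 159 [460.9 242.1 140.1] [446.3 233.7 134. ] [466.6 257.1 145.9]
155 246 [459.8 243.8 155.2] [436.  233.9 149. ] [466.6 264.1 161. ]
guardtop 2310 [4.91891191e+02 4.24637673e-02 1.75002976e+02] [538.42229159  49.31728912 194.13100096]
hopper (508.369384765625, -98.9629898071289) 62.55057144165039 223.332496910686
handle [413.21178689 156.88081912  89.16095201] 521
```

{"method": "jog_arm", "body": {
  "motion": [
    {},
    {},
    {},
    {},
    {}
  ]
}}

```text
validation failed for argument at $.mo...
```

```bash
python3 m2.py
```

```text
2.075 [544.30455354 132.53953152 289.47022507] 0.06937182655083664
slope [ 0.11746053 60.23644313] c0 [484.81604816  91.99082775] 117.18319401101536
cap 550 [453.86496748 249.41430327 163.63697249] (452.2459716796875, 250.40301513671875) 14.050207138061523
stand (451.626953125, 250.6686248779297) 36.2645263671875
95 107 [461.9 243.6  95.2] [446.3 235.1  89.4] [467.2 258.1 100.9]
110 120 [461.9 243.9 110. ] [446.7 235.1 104.1] [467.5 258.4 115.9]
125 141 [461.8 243.5 125.2] [446.7 235.4 119.1] [467.6 258.2 130.9]
140 157 [461.7 243.4 140. ] [446.5 235.1 134.1] [467.4 258.5 146. ]
155 240 [460.7 245.2 155.1] [438.7 235.3 149.1] [467.7 265.8 161. ]
guardtop 2300 [4.92716038e+02 3.22233155e-01 1.75024109e+02] [537.73133436  50.56636778 194.18514572]
hopper (508.2692565917969, -97.827880859375) 62.52935028076172 223.32020661068532
handle [413.83369305 157.14480429  89.20494482] 530
```

{"method": "jog_arm", "body": {
  "motion": [
    {"x": 0,"y": 0,"z": 0,"roll": 0},
    {"x": 0,"y": 0,"z": 0,"roll": 0},
    {"x": 0,"y": 0,"z": 0,"roll": 0},
    {"x": 0,"y": 0,"z": 0,"roll": 0},
    {"x": 0,"y": 0,"z": 0,"roll": 0}
  ]
}}

```text
clock: 2.75
eef_pos: [543.0, 127.7, 290.1]
tcp_rot: [-3.136, -0.19, -0.0]
wrist_force: [-0.4, -0.0, -0.4]
finger_gap: 51.2
gripper_force: 0.0
```

```bash
python3 m2.py
```

```text
2.75 [543.01644508 127.65621947 290.12053508] 0.006409482518378578
slope [ 0.11745002 62.69874452] c0 [486.09209284  92.00281324] 119.79026853998425
cap 550 [455.15241007 251.91471038 163.85771166] (453.6825866699219, 252.81683349609375) 14.356541633605957
stand (452.90301513671875, 253.23619079589844) 36.39785385131836
95 111 [462.7 245.9  95.2] [448.  237.9  89.1] [468.4 261.2 100.9]
110 125 [462.9 246.1 110.2] [447.8 237.9 104.2] [469.  261.4 115.8]
125 140 [462.9 245.9 125.3] [448.3 237.7 119. ] [469.3 261.1 131. ]
140 159 [462.7 245.7 140.2] [447.8 237.5 134.1] [468.8 260.7 145.9]
155 241 [461.6 247.3 155.2] [440.2 238.  149.3] [468.7 267.8 161. ]
guardtop 2301 [494.28944585   1.07748288 175.01201368] [540.17254791  53.20786512 193.97834723]
hopper (510.42596435546875, -96.16981506347656) 62.66908645629883 222.7005131889651
handle [415.74492857 156.6036956   89.08260863] 512
```

```bash
python3 - <<'E'
from plan import *
def P(phi):
    a=np.radians(phi);s=82*np.sin(a); return [486+s*.9931,120.5+s*.117,130+82*np.cos(a)-8,6.7,1]
plan([P(40)[:4]+[4]]); print("close, hold")
plan([P(40-79*(i+1)/15) for i in range(15)])
E
```

```text
[{"x": -0.0012, "y": 0.0002, "z": 0.0263, "roll": 0.001}, {"x": -0.0024, "y": 0.0004, "z": 0.0526, "roll": 0.002}, {"x": -0.0036, "y": 0.0006, "z": 0.0789, "roll": 0.004}, {"x": -0.0048, "y": 0.0008, "z": 0.1052, "roll": 0.005}, {"x": -0.0048, "y": 0.0008, "z": 0.1052, "roll": 0.005}]
end [538.33 126.64 184.81   6.69]
close, hold
[{"x": -0.006, "y": 0.0, "z": -0.0046, "roll": 0.0}, {"x": -0.0124, "y": 0.0, "z": -0.0086, "roll": 0.0}, {"x": -0.0191, "y": 0.0, "z": -0.012, "roll": 0.0}, {"x": -0.0261, "y": 0.0, "z": -0.0148, "roll": 0.0}, {"x": -0.0333, "y": 0.0, "z": -0.0169, "roll": 0.0}]
[{"x": -0.0074, "y": 0.0, "z": -0.0014, "roll": 0.0}, {"x": -0.0149, "y": 0.0, "z": -0.0022, "roll": 0.0}, {"x": -0.0224, "y": 0.0, "z": -0.0022, "roll": 0.0}, {"x": -0.03, "y": 0.0, "z": -0.0016, "roll": 0.0}, {"x": -0.0374, "y": 0.0, "z": -0.0003, "roll": 0.0}]
[{"x": -0.0072, "y": 0.0, "z": 0.002, "roll": 0.0}, {"x": -0.0143, "y": 0.0, "z": 0.0046, "roll": 0.0}, {"x": -0.0211, "y": 0.0, "z": 0.0079, "roll": 0.0}, {"x": -0.0275, "y": 0.0, "z": 0.0118, "roll": 0.0}, {"x": -0.0336, "y": 0.0, "z": 0.0163, "roll": 0.0}]
end [434.74 114.48 185.71   6.69]
```

{"method": "jog_arm", "body": {
  "motion": [
    {"x": -0.0012,"y": 0.0002,"z": 0.0263,"roll": 0.001},
    {"x": -0.0024,"y": 0.0004,"z": 0.0526,"roll": 0.002},
    {"x": -0.0036,"y": 0.0006,"z": 0.0789,"roll": 0.004},
    {"x": -0.0048,"y": 0.0008,"z": 0.1052,"roll": 0.005},
    {"x": -0.0048,"y": 0.0008,"z": 0.1052,"roll": 0.005}
  ]
}}

```text
clock: 3.42
eef_pos: [536.7, 126.5, 183.0]
tcp_rot: [-3.136, -0.183, 0.008]
wrist_force: [0.0, -0.0, -0.2]
finger_gap: 51.8
gripper_force: 0.0
```

{"method": "jog_arm", "body": {
  "motion": [
    {"x": 0,"y": 0,"z": 0,"roll": 0},
    {"x": 0,"y": 0,"z": 0,"roll": 0},
    {"x": 0,"y": 0,"z": 0,"roll": 0},
    {"x": 0,"y": 0,"z": 0,"roll": 0},
    {"x": 0,"y": 0,"z": 0,"roll": 0}
  ],
  "jaw": 0,
  "force": 40
}}

```text
clock: 4.05
eef_pos: [539.5, 126.6, 186.2]
tcp_rot: [3.136, 0.183, 0.005]
wrist_force: [0.2, 0.0, 6.6]
finger_gap: 11.4
gripper_force: 39.7
```

```bash
python3 - <<'E'
from h import *
p,d=camera("wrist"); q,_=camera("side")
c=np.zeros((600,640,3),np.uint8); c[:400]=p; c[400:,:320]=cv2.resize(q[130:255,230:430],(320,200)); cv2.imwrite("pics/w2.png",c)
s=read_state();print(s["finger_gap"],s["wrist_force"],s["gripper_force"],s["eef_pos"])
E
```

```text
11.828881756101568 [-0.46623471 -1.11603787  6.61237726] 39.74375071374766 [539.44994515 126.63089649 186.18820455]
```

View pics/w2.png

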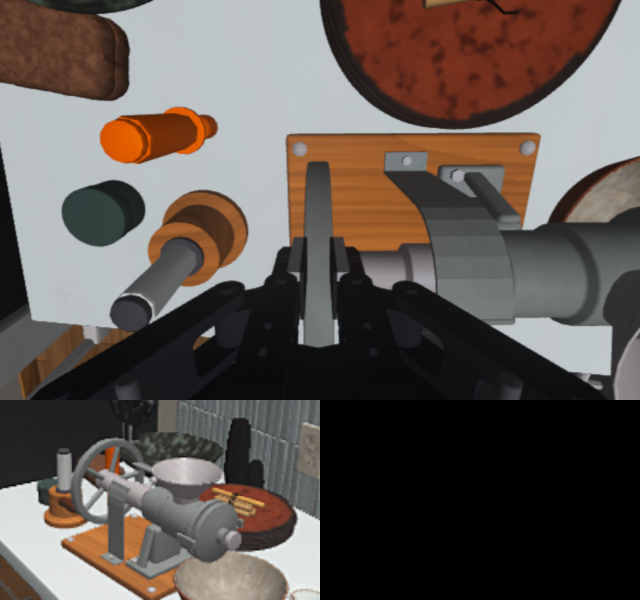

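{"method": "jog_arm", "body": {
  "motion": [
    {"x": -0.006,"y": 0.0,"z": -0.0046,"roll": 0.0},
    {"x": -0.0124,"y": 0.0,"z": -0.0086,"roll": 0.0},
    {"x": -0.0191,"y": 0.0,"z": -0.012,"roll": 0.0},
    {"x": -0.0261,"y": 0.0,"z": -0.0148,"roll": 0.0},
    {"x": -0.0333,"y": 0.0,"z": -0.0169,"roll": 0.0}
  ]
}}

```text
clock: 4.78
eef_pos: [503.9, 122.3, 201.0]
tcp_rot: [3.136, 0.183, -0.003]
wrist_force: [4.1, -1.6, -12.9]
finger_gap: 9.7
gripper_force: 38.9
```

{"method": "jog_arm", "body": {
  "motion": [
    {"x": -0.0074,"y": 0.0,"z": -0.0014,"roll": 0.0},
    {"x": -0.0149,"y": 0.0,"z": -0.0022,"roll": 0.0},
    {"x": -0.0224,"y": 0.0,"z": -0.0022,"roll": 0.0},
    {"x": -0.03,"y": 0.0,"z": -0.0016,"roll": 0.0},
    {"x": -0.0374,"y": 0.0,"z": -0.0003,"roll": 0.0}
  ]
}}

```text
clock: 5.4
eef_pos: [467.5, 118.4, 202.2]
tcp_rot: [-3.136, -0.183, -0.0]
wrist_force: [-0.4, 0.1, 0.2]
finger_gap: 0.1
gripper_force: 0.0
```

{"method": "jog_arm", "body": {
  "motion": [
    {"x": -0.0072,"y": 0.0,"z": 0.002,"roll": 0.0},
    {"x": -0.0143,"y": 0.0,"z": 0.0046,"roll": 0.0},
    {"x": -0.0211,"y": 0.0,"z": 0.0079,"roll": 0.0},
    {"x": -0.0275,"y": 0.0,"z": 0.0118,"roll": 0.0},
    {"x": -0.0336,"y": 0.0,"z": 0.0163,"roll": 0.0}
  ]
}}

```text
clock: 6.02
eef_pos: [434.6, 114.4, 189.2]
tcp_rot: [3.135, 0.184, 0.002]
wrist_force: [-11.2, -2.6, 34.5]
finger_gap: -0.1
gripper_force: 17.5
```

{"method": "jog_arm", "body": {
  "motion": [
    {"x": 0,"y": 0,"z": 0,"roll": 0},
    {"x": 0,"y": 0,"z": 0,"roll": 0},
    {"x": 0,"y": 0,"z": 0,"roll": 0},
    {"x": 0,"y": 0,"z": 0,"roll": 0},
    {"x": 0,"y": 0,"z": 0,"roll": 0}
  ]
}}

```text
clock: 6.65
eef_pos: [432.1, 114.1, 188.0]
tcp_rot: [3.135, 0.185, -0.006]
wrist_force: [-10.3, -2.1, 26.5]
finger_gap: -0.2
gripper_force: 14.1
```

```bash
python3 - <<'E'
from h import *
s=read_state();print(s["finger_gap"],s["wrist_force"],s["eef_pos"])
p,d=camera("top"); q,_=camera("side"); w,dw=camera("wrist"); np.save("w3.npy",dw); cv2.imwrite("pics/w3r.png",w)
c=np.zeros((600,800,3),np.uint8); c[:400,:640]=w; c[400:,:320]=cv2.resize(q[130:255,230:430],(320,200))
c[400:,330:730]=cv2.resize(p[135:225,210:390],(400,200)); cv2.imwrite("pics/w3.png",c)
P=cloud("top",d); 
g=P.reshape(-1,3); g=g[(abs(g[:,1]-26)<22)&(g[:,0]>440)&(g[:,0]<510)&(g[:,2]>160)&(g[:,2]<200)]; print(len(g),g[::max(1,len(g)//15)].round(0))
E
```

```text
-0.15242735176207278 [-10.31844822  -2.09802831  26.46310559] [432.12136037 114.06294797 188.03350094]
136 [[508.  48. 194.]
 [509.  23. 190.]
 [506.  42. 190.]
 [506.  18. 192.]
 [503.  37. 194.]
 [503.  12. 192.]
 [500.  34. 193.]
 [501.   9. 191.]
 [498.  31. 192.]
 [494.  42. 195.]
 [453.  15. 171.]
 [450.  31. 169.]
 [450.   6. 170.]
 [447.  26. 170.]
 [444.  39. 169.]
 [442.  31. 164.]]
```

View pics/w3.png

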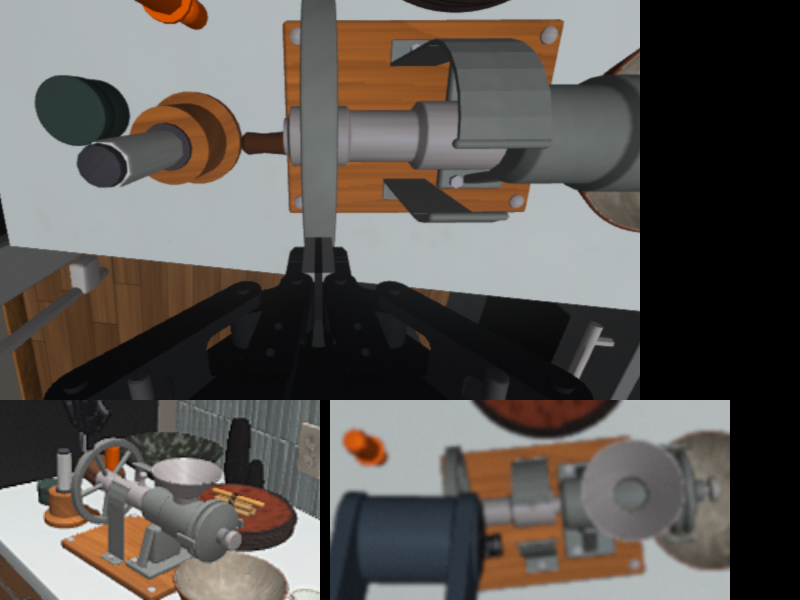

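```bash
python3 - <<'E'
from h import *
from plan import *
P=cloud("wrist",np.load("w3.npy")); w=cv2.imread("pics/w3r.png"); 
h=P[135:152,245:283].reshape(-1,3); h=h[(h[:,2]>20)&(h[:,2]<130)]; print(len(h),np.median(h,0),h[::40].round(0))
plan([[432,114,250,6.7,4],[486,120.5,250,6.7,2],[486,120.5,250,6.7,4]])
E
```

```text
645 [464.39368753 169.07784564  57.75031551] [[469. 187.  56.]
 [469. 185.  54.]
 [468. 182.  57.]
 [467. 180.  57.]
 [467. 178.  57.]
 [466. 176.  58.]
 [466. 174.  58.]
 [465. 172.  60.]
 [464. 170.  59.]
 [464. 168.  59.]
 [463. 166.  59.]
 [462. 164.  59.]
 [461. 162.  58.]
 [460. 161.  58.]
 [460. 159.  58.]
 [459. 157.  58.]
 [458. 155.  57.]]
[{"x": -0.0007, "y": 0.0, "z": -0.0161, "roll": 0.0}, {"x": -0.0014, "y": 0.0001, "z": -0.0321, "roll": 0.0}, {"x": -0.0021, "y": 0.0001, "z": -0.0482, "roll": 0.0}, {"x": -0.0028, "y": 0.0002, "z": -0.0643, "roll": 0.0}, {"x": 0.0244, "y": 0.0001, "z": -0.0643, "roll": 0.0}]
[{"x": 0.0272, "y": -0.0001, "z": 0.0, "roll": 0.0}, {"x": 0.0272, "y": -0.0001, "z": 0.0, "roll": 0.0}, {"x": 0.0272, "y": -0.0001, "z": 0.0, "roll": 0.0}, {"x": 0.0272, "y": -0.0001, "z": 0.0, "roll": 0.0}, {"x": 0.0272, "y": -0.0001, "z": 0.0, "roll": 0.0}]
end [485.99 120.5  250.01   6.69]
```

{"method": "jog_arm", "body": {
  "motion": [
    {"x": 0,"y": 0,"z": 0,"roll": 0},
    {"x": 0,"y": 0,"z": 0,"roll": 0},
    {"x": 0,"y": 0,"z": 0,"roll": 0},
    {"x": 0,"y": 0,"z": 0,"roll": 0},
    {"x": 0,"y": 0,"z": 0,"roll": 0}
  ],
  "jaw": 0.6
}}

```text
clock: 7.42
eef_pos: [434.8, 114.4, 185.4]
tcp_rot: [3.136, 0.183, -0.001]
wrist_force: [-0.9, 0.1, -0.2]
finger_gap: 51.4
gripper_force: 0.0
```

```bash
python3 - <<'E'
from h import *
s=read_state();print(s["finger_gap"],s["wrist_force"],s["eef_pos"])
m0=cm("wrist"); w,d=camera("wrist"); cv2.imwrite("pics/w4.png",w)
P=cloud("wrist",d); h=P[130:160,235:285].reshape(-1,3); h=h[(h[:,2]>30)&(h[:,2]<100)]; print(np.median(h,0))
v,u=np.where((P[...,0]>380)&(P[...,0]<480)&(P[...,1]>95)&(P[...,1]<135)&(P[...,2]>150)&(P[...,2]<230))
Q=P[v,u]
for x in range(400,480,8):
    a=Q[abs(Q[:,0]-x)<4]
    if len(a): print(x,len(a),a.min(0).round(0),a.max(0).round(0))
for v in (200,230,260,290,320): print(v,P[v,318].round(0))
E
```

```text
51.427024236311645 [-0.88166704  0.06609847 -0.18557109] [434.75518186 114.39681002 185.4113232 ]
[464.41159331 170.96976421  57.30031552]
408 3 [411. 116. 183.] [412. 117. 183.]
416 109 [412. 103. 182.] [420. 119. 193.]
424 166 [420. 104. 191.] [428. 120. 201.]
432 259 [428. 105. 198.] [436. 121. 206.]
440 324 [436. 106. 204.] [444. 122. 211.]
448 404 [444. 107. 209.] [452. 123. 215.]
456 466 [452. 107. 211.] [460. 124. 218.]
464 555 [460. 109. 215.] [468. 125. 219.]
472 615 [468. 109. 150.] [476. 134. 221.]
200 [468. 117. 218.]
230 [451. 115. 213.]
260 [429. 113. 201.]
290 [ 109.   76. -251.]
320 [ 109.   76. -151.]
```

```bash
python3 - <<'E'
from plan import *
def P(phi,n=1):
    a=np.radians(phi);s=82*np.sin(a); return [486+s*.9931,120+s*.117,130+82*np.cos(a),6.7,n]
plan([[434.7,114.5,250,6.7,3],P(18)[:2]+[250,6.7,4],P(18,3)]); print("close, hold")
plan([P(18-36*(i+1)/10) for i in range(10)])
E
```

```text
[{"x": -0.0172, "y": 0.0, "z": 0.0, "roll": 0.0}, {"x": -0.0344, "y": 0.0, "z": 0.0, "roll": 0.0}, {"x": -0.0516, "y": 0.0, "z": 0.0, "roll": 0.0}, {"x": -0.0324, "y": 0.0001, "z": 0.0, "roll": 0.0}, {"x": -0.0132, "y": 0.0002, "z": 0.0, "roll": 0.0}]
[{"x": 0.0193, "y": 0.0002, "z": 0.0, "roll": 0.0}, {"x": 0.0385, "y": 0.0003, "z": 0.0, "roll": 0.0}, {"x": 0.0385, "y": 0.0003, "z": 0.014, "roll": 0.0}, {"x": 0.0385, "y": 0.0003, "z": 0.028, "roll": 0.0}, {"x": 0.0385, "y": 0.0003, "z": 0.042, "roll": 0.0}]
end [511.18 122.95 208.01   6.69]
close, hold
[{"x": -0.005, "y": 0.0, "z": -0.0014, "roll": 0.0}, {"x": -0.01, "y": 0.0, "z": -0.0025, "roll": 0.0}, {"x": -0.0151, "y": 0.0, "z": -0.0033, "roll": 0.0}, {"x": -0.0202, "y": 0.0, "z": -0.0038, "roll": 0.0}, {"x": -0.0253, "y": 0.0, "z": -0.004, "roll": 0.0}]
[{"x": -0.0052, "y": 0.0, "z": 0.0002, "roll": 0.0}, {"x": -0.0103, "y": 0.0, "z": 0.0007, "roll": 0.0}, {"x": -0.0154, "y": 0.0, "z": 0.0015, "roll": 0.0}, {"x": -0.0204, "y": 0.0, "z": 0.0026, "roll": 0.0}, {"x": -0.0254, "y": 0.0, "z": 0.004, "roll": 0.0}]
end [460.82 117.04 208.01   6.69]
```

```bash
echo '[434.74,114.48,185.71,6.69]' > cmd.json; python3 - <<'E'
from plan import *
def P(phi,n=1):
    a=np.radians(phi);s=82*np.sin(a); return [486+s*.9931,120+s*.117,130+82*np.cos(a),6.7,n]
plan([[434.7,114.5,250,6.7,3],P(18)[:2]+[250,6.7,4],P(18,3)])
E
```

```text
[{"x": 0.0, "y": 0.0, "z": -0.0214, "roll": 0.0}, {"x": 0.0, "y": 0.0, "z": -0.0429, "roll": 0.0}, {"x": 0.0, "y": 0.0, "z": -0.0643, "roll": 0.0}, {"x": 0.0192, "y": 0.0001, "z": -0.0643, "roll": 0.0}, {"x": 0.0384, "y": 0.0002, "z": -0.0643, "roll": 0.0}]
[{"x": 0.0193, "y": 0.0002, "z": 0.0, "roll": 0.0}, {"x": 0.0385, "y": 0.0003, "z": 0.0, "roll": 0.0}, {"x": 0.0385, "y": 0.0003, "z": 0.014, "roll": 0.0}, {"x": 0.0385, "y": 0.0003, "z": 0.028, "roll": 0.0}, {"x": 0.0385, "y": 0.0003, "z": 0.042, "roll": 0.0}]
end [511.17 122.94 208.01   6.69]
```

{"method": "jog_arm", "body": {
  "motion": [
    {"x": 0.0,"y": 0.0,"z": -0.0214,"roll": 0.0},
    {"x": 0.0,"y": 0.0,"z": -0.0429,"roll": 0.0},
    {"x": 0.0,"y": 0.0,"z": -0.0643,"roll": 0.0},
    {"x": 0.0192,"y": 0.0001,"z": -0.0643,"roll": 0.0},
    {"x": 0.0384,"y": 0.0002,"z": -0.0643,"roll": 0.0}
  ]
}}

```text
clock: 8.1
eef_pos: [473.5, 118.8, 250.4]
tcp_rot: [3.136, 0.183, 0.001]
wrist_force: [0.2, 0.4, 0.2]
finger_gap: 51.2
gripper_force: 0.0
```

{"method": "jog_arm", "body": {
  "motion": [
    {"x": 0.0193,"y": 0.0002,"z": 0.0,"roll": 0.0},
    {"x": 0.0385,"y": 0.0003,"z": 0.0,"roll": 0.0},
    {"x": 0.0385,"y": 0.0003,"z": 0.014,"roll": 0.0},
    {"x": 0.0385,"y": 0.0003,"z": 0.028,"roll": 0.0},
    {"x": 0.0385,"y": 0.0003,"z": 0.042,"roll": 0.0}
  ]
}}

```text
clock: 8.72
eef_pos: [509.6, 122.9, 206.5]
tcp_rot: [-3.136, -0.183, 0.004]
wrist_force: [-0.0, -0.5, -0.3]
finger_gap: 51.3
gripper_force: 0.0
```

{"method": "jog_arm", "body": {
  "motion": [
    {"x": 0,"y": 0,"z": 0,"roll": 0},
    {"x": 0,"y": 0,"z": 0,"roll": 0},
    {"x": 0,"y": 0,"z": 0,"roll": 0},
    {"x": 0,"y": 0,"z": 0,"roll": 0},
    {"x": 0,"y": 0,"z": 0,"roll": 0}
  ],
  "jaw": 0,
  "force": 40
}}

```text
clock: 9.35
eef_pos: [511.4, 123.0, 208.3]
tcp_rot: [3.136, 0.183, 0.001]
wrist_force: [-1.0, 0.2, 0.0]
finger_gap: 0.3
gripper_force: 0.0
```

```bash
python3 - <<'E'
from h import *
m,Rm,t=cm("wrist"); w,d=camera("wrist"); P=(lambda:0)
P=cloud("wrist",d)
q,_=camera("side")
c=np.zeros((600,800,3),np.uint8); c[:440]=cv2.resize(w[180:400,120:520],(800,440)); c[440:,:300]=cv2.resize(q[140:220,240:390],(300,160)); cv2.imwrite("pics/w5.png",c)
s=read_state();print(s["finger_gap"],s["gripper_force"])
for v in range(200,340,8): print(v,[P[v,u].round(0).tolist() for u in (290,305,318,330,345)])
E
```

```text
0.06797457298469281 0.0
200 [[471.0, 152.0, 18.0], [532.0, 132.0, 204.0], [533.0, 125.0, 204.0], [534.0, 118.0, 205.0], [479.0, 86.0, 20.0]]
208 [[474.0, 148.0, 56.0], [528.0, 131.0, 207.0], [530.0, 124.0, 208.0], [530.0, 117.0, 207.0], [504.0, 98.0, 126.0]]
216 [[494.0, 143.0, 132.0], [524.0, 131.0, 208.0], [526.0, 124.0, 210.0], [526.0, 117.0, 210.0], [501.0, 99.0, 138.0]]
224 [[490.0, 142.0, 139.0], [521.0, 130.0, 213.0], [522.0, 123.0, 212.0], [522.0, 116.0, 211.0], [497.0, 99.0, 144.0]]
232 [[484.0, 142.0, 142.0], [516.0, 130.0, 213.0], [518.0, 123.0, 214.0], [518.0, 116.0, 214.0], [491.0, 98.0, 147.0]]
240 [[477.0, 141.0, 142.0], [522.0, 129.0, 234.0], [522.0, 123.0, 234.0], [523.0, 117.0, 234.0], [485.0, 97.0, 148.0]]
248 [[398.0, 147.0, -1.0], [521.0, 129.0, 242.0], [522.0, 123.0, 243.0], [523.0, 118.0, 243.0], [476.0, 96.0, 144.0]]
256 [[516.0, 136.0, 242.0], [522.0, 129.0, 250.0], [522.0, 123.0, 250.0], [523.0, 118.0, 251.0], [520.0, 111.0, 243.0]]
264 [[516.0, 135.0, 250.0], [522.0, 129.0, 258.0], [523.0, 123.0, 258.0], [523.0, 118.0, 258.0], [520.0, 111.0, 250.0]]
272 [[5
[... 372 characters left out ...]
 280.0], [523.0, 128.0, 281.0], [511.0, 122.0, 263.0], [524.0, 119.0, 281.0], [524.0, 114.0, 280.0]]
304 [[523.0, 132.0, 286.0], [523.0, 127.0, 285.0], [584.0, 130.0, 369.0], [524.0, 119.0, 285.0], [524.0, 115.0, 285.0]]
312 [[528.0, 132.0, 296.0], [524.0, 127.0, 291.0], [504.0, 121.0, 263.0], [525.0, 120.0, 291.0], [529.0, 116.0, 295.0]]
320 [[527.0, 132.0, 299.0], [522.0, 127.0, 292.0], [463.0, 116.0, 217.0], [522.0, 119.0, 291.0], [529.0, 116.0, 299.0]]
328 [[527.0, 131.0, 302.0], [519.0, 127.0, 292.0], [455.0, 115.0, 215.0], [519.0, 119.0, 291.0], [529.0, 117.0, 302.0]]
336 [[527.0, 131.0, 305.0], [517.0, 127.0, 293.0], [446.0, 114.0, 212.0], [517.0, 119.0, 291.0], [529.0, 117.0, 305.0]]
```

View pics/w5.png

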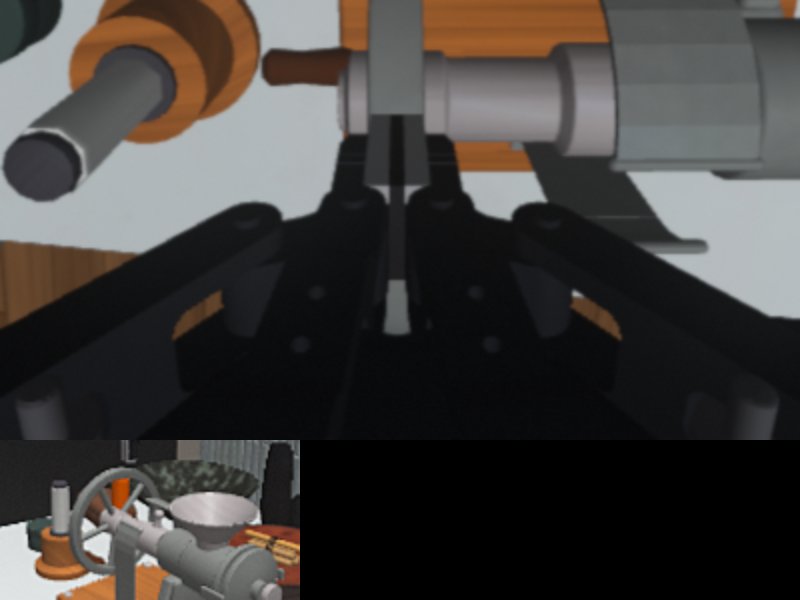

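{"method": "jog_arm", "body": {
  "motion": [
    {"x": 0,"y": 0,"z": 0,"roll": 0},
    {"x": 0,"y": 0,"z": 0,"roll": 0},
    {"x": 0,"y": 0,"z": 0.01,"roll": 0},
    {"x": 0,"y": 0,"z": 0.022,"roll": 0},
    {"x": 0,"y": 0,"z": 0.034,"roll": 0}
  ],
  "jaw": 0.6
}}

```text
clock: 10.07
eef_pos: [510.8, 122.9, 172.8]
tcp_rot: [-3.136, -0.183, 0.002]
wrist_force: [0.5, 0.4, 0.1]
finger_gap: 51.6
gripper_force: 0.0
```

{"method": "jog_arm", "body": {
  "motion": [
    {"x": 0,"y": 0,"z": 0,"roll": 0},
    {"x": 0,"y": 0,"z": 0,"roll": 0},
    {"x": 0,"y": 0,"z": 0,"roll": 0},
    {"x": 0,"y": 0,"z": 0,"roll": 0},
    {"x": 0,"y": 0,"z": 0,"roll": 0}
  ],
  "jaw": 0,
  "force": 40
}}

```text
clock: 10.7
eef_pos: [511.3, 123.2, 174.0]
tcp_rot: [-3.136, -0.184, -0.001]
wrist_force: [1.2, 1.8, -3.1]
finger_gap: 15.2
gripper_force: 41.4
```

```bash
echo '[511.17,122.94,174.0,6.69]' > cmd.json; python3 - <<'E'
from plan import *
def P(phi,n=1):
    a=np.radians(phi);s=82*np.sin(a); return [486+s*.9931,120+s*.117,130+82*np.cos(a)-34,6.7,n]
plan([P(18-36*(i+1)/10) for i in range(10)])
E
```

```text
[{"x": -0.0049, "y": 0.0, "z": -0.0014, "roll": 0.0}, {"x": -0.01, "y": 0.0, "z": -0.0025, "roll": 0.0}, {"x": -0.0151, "y": 0.0, "z": -0.0034, "roll": 0.0}, {"x": -0.0202, "y": 0.0, "z": -0.0038, "roll": 0.0}, {"x": -0.0253, "y": 0.0, "z": -0.004, "roll": 0.0}]
[{"x": -0.0052, "y": 0.0, "z": 0.0002, "roll": 0.0}, {"x": -0.0103, "y": 0.0, "z": 0.0006, "roll": 0.0}, {"x": -0.0154, "y": 0.0, "z": 0.0015, "roll": 0.0}, {"x": -0.0204, "y": 0.0, "z": 0.0026, "roll": 0.0}, {"x": -0.0254, "y": 0.0, "z": 0.004, "roll": 0.0}]
end [460.82 117.03 174.     6.69]
```

Gap 15.2 mm now: properly on the 16 mm rim. The pads sit about 29 mm nearer the wrist than the text states. Turning now.

{"method": "jog_arm", "body": {
  "motion": [
    {"x": -0.0049,"y": 0.0,"z": -0.0014,"roll": 0.0},
    {"x": -0.01,"y": 0.0,"z": -0.0025,"roll": 0.0},
    {"x": -0.0151,"y": 0.0,"z": -0.0034,"roll": 0.0},
    {"x": -0.0202,"y": 0.0,"z": -0.0038,"roll": 0.0},
    {"x": -0.0253,"y": 0.0,"z": -0.004,"roll": 0.0}
  ]
}}

```text
clock: 11.32
eef_pos: [491.1, 120.7, 178.9]
tcp_rot: [-3.135, -0.182, -0.019]
wrist_force: [9.8, 5.4, -9.2]
finger_gap: 15.3
gripper_force: 39.5
```

{"method": "jog_arm", "body": {
  "motion": [
    {"x": -0.0052,"y": 0.0,"z": 0.0002,"roll": 0.0},
    {"x": -0.0103,"y": 0.0,"z": 0.0006,"roll": 0.0},
    {"x": -0.0154,"y": 0.0,"z": 0.0015,"roll": 0.0},
    {"x": -0.0204,"y": 0.0,"z": 0.0026,"roll": 0.0},
    {"x": -0.0254,"y": 0.0,"z": 0.004,"roll": 0.0}
  ]
}}

```text
clock: 11.95
eef_pos: [469.7, 118.1, 177.8]
tcp_rot: [-3.135, -0.182, -0.033]
wrist_force: [8.0, 5.3, 8.1]
finger_gap: 15.4
gripper_force: 41.7
```

{"method": "jog_arm", "body": {
  "motion": [
    {"x": 0,"y": 0,"z": 0,"roll": 0},
    {"x": 0,"y": 0,"z": 0,"roll": 0},
    {"x": 0,"y": 0,"z": 0,"roll": 0},
    {"x": 0,"y": 0,"z": 0,"roll": 0},
    {"x": 0,"y": 0,"z": 0,"roll": 0}
  ]
}}

```text
clock: 12.58
eef_pos: [468.4, 117.9, 177.6]
tcp_rot: [-3.135, -0.182, -0.029]
wrist_force: [5.5, 5.2, 6.8]
finger_gap: 15.4
gripper_force: 41.6
```

```bash
cat > nip.py <<'E'
from h import *
s=read_state();print(s["clock"],s["finger_gap"],s["wrist_force"],s["eef_pos"])
w,d=camera("wrist"); cv2.imwrite("pics/nip_w.png",w); np.save("nip_d.npy",d); X=cloud("wrist",d).reshape(-1,3)
g=np.array([486,120.5])+95*np.array([.117,-.993]); ex=np.array([.993,.117]); a=np.array([-.117,.993])
r=X[:,:2]-g; e=r@ex; l=r@a; z=X[:,2]-130
m=(abs(l)<16)&(np.hypot(e,z)<57)&(z>5)&(np.hypot(e,z)>36); N=np.c_[e,l,z][m]; print("guard ctr",g,"pts",len(N))
if len(N):
    print(N.mean(0),"ang",np.degrees(np.arctan2(-N[:,0].mean(),N[:,2].mean())), N.min(0),N.max(0))
    c,rr=cv2.minEnclosingCircle(N[:,:2].astype(np.float32)); print(c,rr)
    for q in N[::max(1,len(N)//12)]: print(q.round(1))
m=(abs(X[:,0]-470)<50)&(X[:,1]>145)&(X[:,1]<185)&(X[:,2]>25)&(X[:,2]<80); print("handle",m.sum(),np.median(X[m],0))
E
python3 nip.py
```

```text
12.575 15.417245035541807 [5.54434742 5.22296067 6.80503612] [468.42082509 117.92852536 177.61309353]
guard ctr [497.115  26.165] pts 489
[-13.21319195   1.33312983  45.470985  ] ang 16.20307872849395 [-20.68467453  -8.134057    38.14883116] [-7.94842091  7.23702112 49.10667771]
(-13.164484024047852, -0.41712525486946106) 7.884881019592285
[-10.9   6.   38.3]
[-8.9  2.1 45.4]
[-9.1 -3.7 46.4]
[-11.3   5.   43.8]
[-10.7   0.4  47. ]
[-11.7  -6.   46. ]
[-13.3   4.7  44.9]
[-12.8   0.5  47.9]
[-16.8   5.9  41. ]
[-14.4   2.2  48.3]
[-17.8   5.   43.1]
[-16.2  -1.9  48.5]
[-19.7   1.4  44.7]
handle 968 [503.2648022  164.11363539  59.41150488]
```

{"method": "jog_arm", "body": {
  "motion": [
    {"x": -0.002,"y": 0,"z": 0.0006,"roll": 0},
    {"x": -0.004,"y": 0,"z": 0.0012,"roll": 0},
    {"x": -0.006,"y": 0,"z": 0.002,"roll": 0},
    {"x": -0.008,"y": 0,"z": 0.0028,"roll": 0},
    {"x": -0.01,"y": 0,"z": 0.0035,"roll": 0}
  ]
}}

```text
clock: 13.25
eef_pos: [459.7, 116.8, 175.1]
tcp_rot: [-3.135, -0.182, -0.033]
wrist_force: [6.8, 5.5, 12.4]
finger_gap: 15.8
gripper_force: 43.0
```

{"method": "jog_arm", "body": {
  "motion": [
    {"x": 0,"y": 0,"z": 0,"roll": 0},
    {"x": 0,"y": 0,"z": 0,"roll": 0},
    {"x": 0,"y": 0,"z": 0,"roll": 0},
    {"x": 0,"y": 0,"z": 0,"roll": 0},
    {"x": 0,"y": 0,"z": 0,"roll": 0}
  ]
}}

```text
clock: 13.88
eef_pos: [459.1, 116.8, 174.9]
tcp_rot: [-3.135, -0.182, -0.031]
wrist_force: [4.1, 4.4, 12.9]
finger_gap: 15.4
gripper_force: 43.1
```

```bash
python3 nip.py
```

```text
13.875 15.425867591556239 [ 4.1119494   4.44291085 12.93966984] [459.06408852 116.76588175 174.8686333 ]
guard ctr [497.115  26.165] pts 654
[-16.02058282   1.27904584  43.28433791] ang 20.310734883223994 [-25.07334656  -7.97620038  33.7965865 ] [-9.54636565  7.43515545 47.68331798]
(-17.2547607421875, -0.4554344713687897) 8.005159378051758
[-10.7   1.5  36.1]
[-11.5   2.4  39.2]
[-11.2   0.2  43.8]
[-12.4  -0.6  43.8]
[-13.2   2.2  44.9]
[-14.7   4.9  44. ]
[-17.    6.6  41.1]
[-16.   -4.7  45.5]
[-16.8  -1.4  46.5]
[-17.8   1.   47.2]
[-19.    0.7  46.9]
[-20.7  -3.   45.7]
[-24.4   0.6  42.7]
handle 1000 [510.14281195 165.11477262  62.41042942]
```

```bash
echo '[450.89,115.86,170.5,6.69]' > cmd.json; python3 - <<'E'
from plan import *
print("open hold first"); plan([[450.9,115.9,250,6.7,4],[453.6,252.8,250,6.7,6]])
E
```

```text
open hold first
[{"x": 0.0, "y": 0.0, "z": -0.0199, "roll": 0.0}, {"x": 0.0, "y": 0.0, "z": -0.0398, "roll": 0.0}, {"x": 0.0, "y": 0.0, "z": -0.0596, "roll": 0.0}, {"x": 0.0, "y": 0.0, "z": -0.0795, "roll": 0.0}, {"x": 0.0031, "y": -0.0226, "z": -0.0795, "roll": 0.0}]
[{"x": 0.0031, "y": -0.0227, "z": 0.0, "roll": 0.0}, {"x": 0.0062, "y": -0.0453, "z": 0.0, "roll": 0.0}, {"x": 0.0093, "y": -0.0679, "z": 0.0, "roll": 0.0}, {"x": 0.0124, "y": -0.0905, "z": 0.0, "roll": 0.0}, {"x": 0.0155, "y": -0.1131, "z": 0.0, "roll": 0.0}]
end [453.55 252.8  250.     6.69]
```

{"method": "jog_arm", "body": {
  "motion": [
    {"x": 0,"y": 0,"z": 0,"roll": 0},
    {"x": 0,"y": 0,"z": 0,"roll": 0},
    {"x": 0,"y": 0,"z": 0,"roll": 0},
    {"x": 0,"y": 0,"z": 0,"roll": 0},
    {"x": 0,"y": 0,"z": 0,"roll": 0}
  ],
  "jaw": 0.6
}}

```text
clock: 14.55
eef_pos: [450.6, 115.8, 170.3]
tcp_rot: [3.136, 0.183, -0.001]
wrist_force: [-0.0, 0.0, -0.3]
finger_gap: 51.0
gripper_force: 0.0
```

```bash
cat >> nip.py <<'E'
from scipy.optimize import least_squares
f=least_squares(lambda q:np.linalg.norm(N-q,axis=1)-8,[-17,0,38],loss='soft_l1'); q=f.x
for _ in range(3):
    k=abs(np.linalg.norm(N-q,axis=1)-8)<1.2; q=least_squares(lambda q:np.linalg.norm(N[k]-q,axis=1)-8,q).x
print("ball",q,k.sum(),"ang",np.degrees(np.arctan2(-q[0],q[2])),np.hypot(q[0],q[2]),"world",g+q[0]*ex+q[1]*a,q[2]+130)
E
python3 nip.py | tail -2
```

```text
handle 1079 [510.04978135 165.29713624  62.46291021]
ball [-17.63760286  -1.20514857  38.78940315] 694 ang 24.451367897116402 42.61106465867118 world [479.74186274  22.90468793] 168.789403147759
```

{"method": "jog_arm", "body": {
  "motion": [
    {"x": 0.0,"y": 0.0,"z": -0.0199,"roll": 0.0},
    {"x": 0.0,"y": 0.0,"z": -0.0398,"roll": 0.0},
    {"x": 0.0,"y": 0.0,"z": -0.0596,"roll": 0.0},
    {"x": 0.0,"y": 0.0,"z": -0.0795,"roll": 0.0},
    {"x": 0.0031,"y": -0.0226,"z": -0.0795,"roll": 0.0}
  ]
}}

```text
clock: 15.22
eef_pos: [452.7, 138.2, 251.6]
tcp_rot: [3.136, 0.18, 0.006]
wrist_force: [-0.4, -0.1, 0.2]
finger_gap: 51.3
gripper_force: 0.0
```

{"method": "jog_arm", "body": {
  "motion": [
    {"x": 0.0031,"y": -0.0227,"z": 0.0,"roll": 0.0},
    {"x": 0.0062,"y": -0.0453,"z": 0.0,"roll": 0.0},
    {"x": 0.0093,"y": -0.0679,"z": 0.0,"roll": 0.0},
    {"x": 0.0124,"y": -0.0905,"z": 0.0,"roll": 0.0},
    {"x": 0.0155,"y": -0.1131,"z": 0.0,"roll": 0.0}
  ]
}}

```text
clock: 15.85
eef_pos: [453.4, 253.5, 249.8]
tcp_rot: [3.136, 0.183, -0.001]
wrist_force: [-0.1, -0.1, -0.1]
finger_gap: 51.4
gripper_force: 0.0
```

{"method": "jog_arm", "body": {
  "motion": [
    {"x": 0,"y": 0,"z": 0,"roll": 0},
    {"x": 0,"y": 0,"z": 0,"roll": 0},
    {"x": 0,"y": 0,"z": 0,"roll": 0},
    {"x": 0,"y": 0,"z": 0.01,"roll": 0},
    {"x": 0,"y": 0,"z": 0.02,"roll": 0}
  ]
}}

```text
clock: 16.48
eef_pos: [453.4, 252.4, 229.3]
tcp_rot: [3.136, 0.182, -0.001]
wrist_force: [-0.5, -0.2, 0.3]
finger_gap: 51.2
gripper_force: 0.0
```

{"method": "jog_arm", "body": {
  "motion": [
    {"x": 0,"y": 0,"z": 0.025,"roll": 0},
    {"x": 0,"y": 0,"z": 0.05,"roll": 0},
    {"x": 0,"y": 0,"z": 0.075,"roll": 0},
    {"x": 0,"y": 0,"z": 0.075,"roll": 0},
    {"x": 0,"y": 0,"z": 0.075,"roll": 0}
  ]
}}

```text
clock: 17.1
eef_pos: [454.0, 252.9, 155.3]
tcp_rot: [-3.136, -0.183, -0.001]
wrist_force: [-0.1, -0.2, 0.2]
finger_gap: 51.5
gripper_force: 0.0
```

```bash
echo '[453.55,252.8,155,6.69]' > cmd.json; python3 - <<'E'
from h import *
s=read_state();print(s["clock"],s["eef_pos"],s["wrist_force"])
w,d=camera("wrist"); P=cloud("wrist",d); cv2.imwrite("pics/w6.png",w)
X=P.reshape(-1,3); g=X[(abs(X[:,0]-454)<22)&(abs(X[:,1]-253)<22)&(X[:,2]>150)&(X[:,2]<175)]
print(len(g)); 
if len(g): print(cv2.minEnclosingCircle(g[:,:2].astype(np.float32)),g.min(0),g.max(0))
b=X[(abs(X[:,0]-460)<16)&(abs(X[:,1]-253)<22)&(X[:,2]>90)&(X[:,2]<150)]
if len(b): print("barrel",b.min(0),b.max(0))
T=R.from_rotvec(s["tcp_rot"]).as_matrix(); L=(X-s["eef_pos"])@T   # tool coords
f=L[(abs(L[:,0])<30)&(abs(L[:,1])<60)&(L[:,2]>-80)&(L[:,2]<20)&(X[:,2]>175)]
for sg in(1,-1):
    k=f[f[:,1]*sg>18]; print(sg,len(k),k.min(0).round(1),k.max(0).round(1))
E
```

```text
17.1 [453.96785871 252.86926737 155.29478949] [-0.06746282 -0.18800883  0.24841137]
2320
((453.6928405761719, 253.05560302734375), 15.96717643737793) [439.63675557 237.7919038  150.02074811] [468.92322967 268.38873275 166.92337239]
barrel [457.63423116 238.54326016  90.02244301] [469.00587206 268.48939694 149.96024063]
1 6540 [-12.6  23.9 -80. ] [ 14.7  59.8 -21.5]
-1 6520 [-12.1 -58.6 -80. ] [ 14.6 -22.2 -21.6]
```

```bash
python3 - <<'E'
from h import *
s=read_state(); w,d=camera("wrist"); X=cloud("wrist",d).reshape(-1,3)
T=R.from_rotvec(s["tcp_rot"]).as_matrix(); L=(X-s["eef_pos"])@T
for sg in(1,-1):
    k=L[(abs(L[:,0])<16)&(L[:,1]*sg>20)&(L[:,1]*sg<60)&(L[:,2]<60)]; print(np.histogram(k[:,2],np.arange(-60,61,5)))
E
```

```text
(array([433, 280, 289, 256, 227, 205, 148,  42,   0,   0,   0,   0,   0,
         0,   0,   0,   0,   0,   0,   0,   0,   0,   0,   0]), array([-60, -55, -50, -45, -40, -35, -30, -25, -20, -15, -10,  -5,   0,
         5,  10,  15,  20,  25,  30,  35,  40,  45,  50,  55,  60]))
(array([436, 286, 275, 259, 226, 212, 142,  41,   0,   0,   0,   0,   0,
         0,   0,   0,   0,   0,   0,   0,   0,   0,   0,   0]), array([-60, -55, -50, -45, -40, -35, -30, -25, -20, -15, -10,  -5,   0,
         5,  10,  15,  20,  25,  30,  35,  40,  45,  50,  55,  60]))
```

{"method": "jog_arm", "body": {
  "motion": [
    {"x": 0,"y": 0,"z": 0.02,"roll": 0},
    {"x": 0,"y": 0,"z": 0.04,"roll": 0},
    {"x": 0,"y": 0,"z": 0.06,"roll": 0},
    {"x": 0,"y": 0,"z": 0.074,"roll": 0},
    {"x": 0,"y": 0,"z": 0.074,"roll": 0}
  ]
}}

```text
clock: 17.82
eef_pos: [453.3, 252.7, 80.7]
tcp_rot: [3.136, 0.183, -0.002]
wrist_force: [1.0, -0.2, 0.9]
finger_gap: 51.4
gripper_force: 0.0
```

{"method": "jog_arm", "body": {
  "motion": [
    {"x": 0,"y": 0,"z": 0,"roll": 0},
    {"x": 0,"y": 0,"z": 0,"roll": 0},
    {"x": 0,"y": 0,"z": 0,"roll": 0},
    {"x": 0,"y": 0,"z": 0,"roll": 0},
    {"x": 0,"y": 0,"z": 0,"roll": 0}
  ],
  "jaw": 0,
  "force": 60
}}

```text
clock: 18.45
eef_pos: [454.3, 253.2, 81.9]
tcp_rot: [-3.136, -0.183, -0.003]
wrist_force: [-0.6, 1.7, 6.3]
finger_gap: 29.2
gripper_force: 59.4
```

{"method": "jog_arm", "body": {
  "motion": [
    {"x": 0,"y": 0,"z": -0.01,"roll": 0},
    {"x": 0,"y": 0,"z": -0.02,"roll": 0},
    {"x": 0,"y": 0,"z": -0.03,"roll": 0},
    {"x": 0,"y": 0,"z": -0.04,"roll": 0},
    {"x": 0,"y": 0,"z": -0.048,"roll": 0}
  ]
}}

```text
clock: 19.08
eef_pos: [453.7, 252.8, 129.8]
tcp_rot: [-3.136, -0.183, -0.001]
wrist_force: [0.5, 1.2, -2.4]
finger_gap: 29.4
gripper_force: 59.2
```

```bash
cat > gun.py <<'E'
from h import *
s=read_state();print(s["clock"],s["finger_gap"],s["wrist_force"].round(1),s["eef_pos"].round(1))
w,d=camera("wrist"); cv2.imwrite("pics/gun.png",w); L0=cloud("wrist",d).reshape(-1,3)
T=R.from_rotvec(s["tcp_rot"]).as_matrix(); L=(L0-s["eef_pos"])@T
# cap end & barrel far face, in tool coords (z<0 up)
k=L[(abs(L[:,1])<6)&(L[:,0]>-45)&(L[:,0]<60)&(L[:,2]>-95)&(L[:,2]<120)]
h=np.histogram2d(k[:,2],k[:,0],[np.arange(-95,121,10),np.arange(-45,61,200)])
for z in range(-95,120,8):
    q=k[(k[:,2]>=z)&(k[:,2]<z+8)]
    if len(q): print(z+4,len(q),q[:,0].min().round(1),np.percentile(q[:,0],90).round(1),q[:,0].max().round(1))
E
python3 gun.py
```

```text
19.075 29.448866487430816 [ 0.5  1.2 -2.4] [453.7 252.8 129.8]
-91 243 8.7 10.9 11.3
-83 1497 1.2 12.5 13.9
-75 664 10.6 14.4 15.1
-67 428 12.9 14.7 15.2
-59 344 13.4 14.6 15.4
-51 280 13.4 14.6 15.0
-43 234 13.5 14.6 14.9
-35 198 13.5 14.5 15.0
-27 172 13.5 14.6 15.0
-19 142 13.6 14.5 14.9
-11 129 13.6 14.5 14.8
-3 108 13.7 14.5 14.8
5 286 13.6 19.9 20.8
13 9 19.6 20.5 20.6
37 4 9.8 11.1 11.3
45 74 10.0 11.9 12.2
53 51 10.1 11.8 12.2
61 506 10.5 34.7 36.2
69 57 10.2 36.1 36.4
77 27 36.0 36.4 36.7
85 28 36.2 36.8 37.2
93 26 36.5 37.1 37.3
101 24 36.6 37.5 37.7
109 106 37.1 43.0 44.3
117 95 41.5 49.1 49.3
```

{"method": "jog_arm", "body": {
  "motion": [
    {"x": -0.004,"y": 0,"z": 0,"roll": 0},
    {"x": -0.008,"y": 0,"z": -0.0005,"roll": 0},
    {"x": -0.012,"y": 0,"z": -0.0008,"roll": 0},
    {"x": -0.016,"y": 0,"z": -0.0008,"roll": 0},
    {"x": -0.0204,"y": 0,"z": -0.0008,"roll": 0}
  ],
  "force": 30
}}

```text
clock: 19.75
eef_pos: [437.4, 251.4, 130.7]
tcp_rot: [-3.134, -0.183, -0.015]
wrist_force: [6.7, 0.6, -2.2]
finger_gap: 29.2
gripper_force: 58.3
```

```bash
python3 gun.py
```

```text
19.75 29.223982236523696 [ 6.7  0.6 -2.2] [437.4 251.4 130.7]
-91 302 7.8 9.7 10.1
-83 1039 -0.2 7.6 9.2
-75 773 5.6 10.0 11.0
-67 507 8.9 11.0 11.8
-59 432 10.1 12.0 12.7
-51 338 11.1 12.8 13.4
-43 302 12.0 13.7 14.3
-35 250 12.9 14.6 15.1
-27 215 13.9 15.6 16.0
-19 177 14.8 16.3 17.0
-11 160 15.6 17.2 17.9
-3 143 16.6 18.3 18.5
5 314 17.6 24.7 25.4
37 77 15.7 19.3 20.8
45 98 16.3 20.9 21.6
53 62 20.0 21.9 22.5
61 494 20.9 47.6 49.7
69 60 21.9 49.9 50.0
77 18 49.6 50.1 50.2
85 17 49.8 50.3 50.3
93 15 50.1 50.6 50.6
101 17 50.3 51.0 51.0
109 52 50.6 53.7 55.4
117 100 51.1 59.5 59.5
```

{"method": "jog_arm", "body": {
  "motion": [
    {"x": -0.005,"y": 0,"z": 0.0004,"roll": 0},
    {"x": -0.01,"y": 0,"z": 0.001,"roll": 0},
    {"x": -0.015,"y": 0,"z": 0.0018,"roll": 0},
    {"x": -0.02,"y": 0,"z": 0.003,"roll": 0},
    {"x": -0.025,"y": 0,"z": 0.0043,"roll": 0}
  ],
  "jaw": 0,
  "force": 30
}}

```text
clock: 20.42
eef_pos: [412.3, 248.4, 126.7]
tcp_rot: [-3.134, -0.183, -0.014]
wrist_force: [5.2, 0.4, 0.9]
finger_gap: 29.2
gripper_force: 60.1
```

```bash
sed -i 's/^for z in.*/c=k[(k[:,2]>-62)\&(k[:,2]<-4)]; ed=[(z+3,np.percentile(c[(c[:,2]>=z)\&(c[:,2]<z+6),0],90)) for z in range(-62,-6,6)]; b=np.polyfit(*zip(*ed),1); print("tilt",np.degrees(np.arctan(b[0])),"x at -36",np.polyval(b,-36))\nfor z in ():/' gun.py; python3 gun.py
```

```text
20.425 29.249701742128313 [5.2 0.4 0.9] [412.3 248.4 126.7]
tilt 19.89809795237945 x at -36 17.8612715401091
```

{"method": "jog_arm", "body": {
  "motion": [
    {"x": -0.002,"y": 0,"z": 0.0005,"roll": 0},
    {"x": -0.004,"y": 0,"z": 0.001,"roll": 0},
    {"x": -0.006,"y": 0,"z": 0.0016,"roll": 0},
    {"x": -0.008,"y": 0,"z": 0.0022,"roll": 0},
    {"x": -0.0085,"y": 0,"z": 0.0024,"roll": 0}
  ]
}}

```text
clock: 21.1
eef_pos: [402.5, 247.2, 123.9]
tcp_rot: [-3.135, -0.183, -0.009]
wrist_force: [5.7, 1.0, 1.0]
finger_gap: 29.5
gripper_force: 60.2
```

```bash
python3 gun.py
```

```text
21.1 29.526581952779022 [5.7 1.  1. ] [402.5 247.2 123.9]
tilt 28.066101328967466 x at -36 21.690545413554872
```

```bash
sed -i 's/range(-62,-6,6)/range(-56,-17,6)/' gun.py; echo 'print(np.round(ed,1).tolist())'>>gun.py; python3 gun.py
```

```text
21.15 29.424590902167388 [5.9 0.4 1.3] [402.5 247.2 123.9]
tilt 25.717916855467134 x at -36 21.321412060125507
[[-53.0, 13.1], [-47.0, 16.0], [-41.0, 19.0], [-35.0, 21.8], [-29.0, 24.7], [-23.0, 27.5], [-17.0, 30.5]]
```

{"method": "jog_arm", "body": {
  "motion": [
    {"x": 0,"y": 0,"z": -0.02,"roll": 0},
    {"x": 0,"y": 0,"z": -0.045,"roll": 0},
    {"x": 0,"y": 0,"z": -0.07,"roll": 0},
    {"x": 0,"y": 0,"z": -0.1,"roll": 0},
    {"x": 0,"y": 0,"z": -0.13,"roll": 0}
  ],
  "jaw": 0,
  "force": 110
}}

```text
clock: 21.82
eef_pos: [395.9, 245.5, 252.2]
tcp_rot: [3.134, 0.183, -0.016]
wrist_force: [0.7, -0.6, -3.6]
finger_gap: 28.9
gripper_force: 106.2
```

{"method": "jog_arm", "body": {
  "motion": [
    {"x": 0,"y": 0,"z": 0,"roll": 0},
    {"x": 0,"y": 0,"z": 0,"roll": 0},
    {"x": 0,"y": 0,"z": 0,"roll": 0},
    {"x": 0,"y": 0,"z": 0,"roll": 0},
    {"x": 0,"y": 0,"z": 0,"roll": 0}
  ]
}}

```text
clock: 22.45
eef_pos: [399.7, 246.4, 252.5]
tcp_rot: [3.136, 0.183, -0.002]
wrist_force: [-0.3, 0.7, -3.1]
finger_gap: 28.7
gripper_force: 106.5
```

```bash
cat >> gun.py <<'E'
th=np.arctan(b[0]); n=np.array([np.sin(th),0,np.cos(th)]); e=np.array([np.cos(th),0,-np.sin(th)])
x0=np.polyval(b,-36)+.4-15/np.cos(th); A=np.array([x0,0,-36.]); print("axis x at -36",x0)
t=(L-A)@n; r=(L-A)@e; y=L[:,1]
for z in range(-64,130,4):
    m=(t>=z)&(t<z+4)&(abs(r)<30)&(abs(y)<25)
    if m.sum()>3:
        c=m&(abs(y)<6); print(z+2,m.sum(),"r",r[m].min().round(1),r[m].max().round(1),"y",y[m].min().round(1),y[m].max().round(1),"front",np.percentile(r[c],85).round(1) if c.sum() else None)
E
python3 gun.py
```

```text
22.45 28.744226234441904 [-0.3  0.7 -3.1] [399.7 246.4 252.5]
tilt 25.534201906471782 x at -36 21.25449989921354
[[-53.0, 13.1], [-47.0, 15.9], [-41.0, 18.8], [-35.0, 21.8], [-29.0, 24.7], [-23.0, 27.5], [-17.0, 30.2]]
axis x at -36 5.030835623477088
-50 517 r 27.3 30.0 y -10.5 12.4 front 29.7
-46 73 r 26.6 29.2 y -10.9 12.6 front 28.6
-42 236 r 9.7 29.1 y -12.2 13.5 front 13.0
-38 1038 r 3.8 29.9 y -18.9 20.7 front 13.9
-34 1190 r -1.4 28.1 y -24.9 24.9 front 14.3
-30 1343 r -0.0 23.9 y -24.9 25.0 front 14.2
-26 1247 r -6.4 21.8 y -24.9 25.0 front 14.2
-22 1259 r -3.5 21.1 y -24.9 24.8 front 14.2
-18 1048 r 3.4 19.6 y -25.0 24.7 front 14.2
-14 861 r 4.4 15.3 y -21.9 21.6 front 14.2
-10 803 r 4.7 14.9 y -24.9 24.9 front 14.0
-6 740 r 3.8 15.1 y -24.9 24.8 front 14.1
-2 687 r 1.7 15.0 y -25.0 24.9 front 14.1
2 616 r -0.1 14.8 y -24.8 24.9 front 14.0
6 605 r -2.0 14.9 y -24.9 24.9 front 14.1
10 526 r -3.4 14.9 y -24.8 24.5 front 14.0
14 432 r -1.6 14.8 y -20.2 21.5 front 14.1
18 361 r 4.1 14.6 y -14.3 15.7 front 14.0
22 331 r 4.4 14.6 y -14.2 15.6 front 14.0
26 323 r 4.2 14.6 y -14.2 15.8 front 14.0
30 293 r 4.3 15.4 y -14.2 15.7 front 14.0
34 292 r 4.7 14.5 y -14.0 15.4 front 13.9
38 264 r -6.7 18.7 y -16.7 20.1 front 14.1
42 1320 r -11.9 20.7 y -20.5 21.7 front 19.4
46 143 r 3.4 20.1 y -19.9 20.3 front 19.8
66 38 r 3.1 6.3 y -4.6 5.9 front 5.6
70 80 r 0.7 6.1 y -6.0 7.3 front 5.5
74 289 r -3.9 10.0 y -10.1 11.4 front 7.9
78 334 r -6.3 12.0 y -12.1 13.4 front 10.6
82 135 r -0.3 11.9 y -12.2 13.3 front 11.2
86 122 r 1.2 11.7 y -11.7 13.0 front 11.4
90 109 r 0.8 11.6 y -11.9 13.1 front 11.1
94 120 r -0.7 12.4 y -12.2 13.4 front 11.3
98 98 r 1.4 11.8 y -11.6 12.7 front 11.2
102 107 r 1.1 11.9 y -11.8 13.0 front 11.2
106 61 r 1.0 11.4 y -11.9 13.0 front 10.9
```

View pics/gun.png

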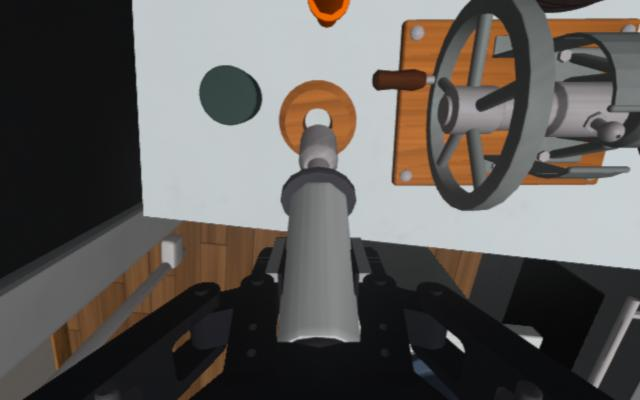

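```bash
echo '[400.02,246.52,253.1,6.69]' > cmd.json; python3 - <<'E'
from plan import *
plan([[402,246.5,315,6.69,3],[416,16,315,6.69,7],[415.9,16,262,6.69,4],[415.9,16,262,6.69,6]])
E
```

```text
[{"x": 0.0007, "y": 0.0001, "z": -0.0206, "roll": 0.0}, {"x": 0.0013, "y": 0.0002, "z": -0.0413, "roll": 0.0}, {"x": 0.002, "y": 0.0003, "z": -0.0619, "roll": 0.0}, {"x": 0.0001, "y": 0.0332, "z": -0.0619, "roll": 0.0}, {"x": -0.0017, "y": 0.0661, "z": -0.0619, "roll": 0.0}]
[{"x": -0.0019, "y": 0.033, "z": 0.0, "roll": 0.0}, {"x": -0.0037, "y": 0.0659, "z": 0.0, "roll": 0.0}, {"x": -0.0056, "y": 0.0988, "z": 0.0, "roll": 0.0}, {"x": -0.0074, "y": 0.1318, "z": 0.0, "roll": 0.0}, {"x": -0.0093, "y": 0.1647, "z": 0.0, "roll": 0.0}]
[{"x": 0.0, "y": 0.0, "z": 0.0132, "roll": 0.0}, {"x": 0.0, "y": 0.0, "z": 0.0265, "roll": 0.0}, {"x": -0.0001, "y": 0.0, "z": 0.0398, "roll": 0.0}, {"x": -0.0001, "y": 0.0, "z": 0.053, "roll": 0.0}, {"x": -0.0001, "y": 0.0, "z": 0.053, "roll": 0.0}]
[{"x": 0.0, "y": 0.0, "z": 0.0, "roll": 0.0}, {"x": 0.0, "y": 0.0, "z": 0.0, "roll": 0.0}, {"x": 0.0, "y": 0.0, "z": 0.0, "roll": 0.0}, {"x": 0.0, "y": 0.0, "z": 0.0, "roll": 0.0}, {"x": 0.0, "y": 0.0, "z": 0.0, "roll": 0.0}]
end [415.88  16.   262.     6.69]
```

{"method": "jog_arm", "body": {
  "motion": [
    {"x": 0.0007,"y": 0.0001,"z": -0.0206,"roll": 0.0},
    {"x": 0.0013,"y": 0.0002,"z": -0.0413,"roll": 0.0},
    {"x": 0.002,"y": 0.0003,"z": -0.0619,"roll": 0.0},
    {"x": 0.0001,"y": 0.0332,"z": -0.0619,"roll": 0.0},
    {"x": -0.0017,"y": 0.0661,"z": -0.0619,"roll": 0.0}
  ]
}}

```text
clock: 23.12
eef_pos: [406.0, 180.1, 315.3]
tcp_rot: [3.136, 0.186, 0.001]
wrist_force: [0.7, 0.1, -3.7]
finger_gap: 28.8
gripper_force: 106.8
```

{"method": "jog_arm", "body": {
  "motion": [
    {"x": -0.0019,"y": 0.033,"z": 0.0,"roll": 0.0},
    {"x": -0.0037,"y": 0.0659,"z": 0.0,"roll": 0.0},
    {"x": -0.0056,"y": 0.0988,"z": 0.0,"roll": 0.0},
    {"x": -0.0074,"y": 0.1318,"z": 0.0,"roll": 0.0},
    {"x": -0.0093,"y": 0.1647,"z": 0.0,"roll": 0.0}
  ]
}}

```text
clock: 23.75
eef_pos: [415.9, 14.9, 315.0]
tcp_rot: [3.136, 0.183, 0.0]
wrist_force: [0.5, 1.6, -3.3]
finger_gap: 28.7
gripper_force: 106.8
```

{"method": "jog_arm", "body": {
  "motion": [
    {"x": 0.0,"y": 0.0,"z": 0.0132,"roll": 0.0},
    {"x": 0.0,"y": 0.0,"z": 0.0265,"roll": 0.0},
    {"x": -0.0001,"y": 0.0,"z": 0.0398,"roll": 0.0},
    {"x": -0.0001,"y": 0.0,"z": 0.053,"roll": 0.0},
    {"x": -0.0001,"y": 0.0,"z": 0.053,"roll": 0.0}
  ]
}}

```text
clock: 24.38
eef_pos: [414.4, 17.3, 260.5]
tcp_rot: [-3.135, -0.186, 0.007]
wrist_force: [0.1, 0.3, -2.8]
finger_gap: 28.6
gripper_force: 107.1
```

{"method": "jog_arm", "body": {
  "motion": [
    {"x": 0,"y": 0,"z": 0,"roll": 0},
    {"x": 0,"y": 0,"z": 0,"roll": 0},
    {"x": 0,"y": 0,"z": 0,"roll": 0},
    {"x": 0,"y": 0,"z": 0,"roll": 0},
    {"x": 0,"y": 0,"z": 0,"roll": 0}
  ]
}}

```text
clock: 25.0
eef_pos: [416.0, 16.0, 262.1]
tcp_rot: [3.136, 0.183, 0.001]
wrist_force: [-0.3, 0.1, -4.1]
finger_gap: 28.6
gripper_force: 107.1
```

```bash
cat > fit.py <<'E'
from h import *
from scipy.optimize import least_squares
s=read_state();print(s["clock"],s["finger_gap"],s["wrist_force"].round(1),s["eef_pos"].round(1))
w,d=camera("wrist"); cv2.imwrite("pics/fit.png",w); X=cloud("wrist",d).reshape(-1,3)
T=R.from_rotvec(s["tcp_rot"]).as_matrix(); L=(X-s["eef_pos"])@T
def cyl(t0,t1,rad,q,tol):  # q: x0,y0 at t=0, thx, thy ; cylinder about axis
    for _ in range(6):
        n=np.array([np.sin(q[2]),q[3],np.cos(q[2])]); n/=np.linalg.norm(n); A=np.array([q[0],q[1],-36.])
        t=(L-A)@n; rr=np.linalg.norm(L-A-t[:,None]*n,axis=1); m=(t>t0)&(t<t1)&(abs(rr-rad)<tol); D=L[m]
        def f(p):
            n=np.array([np.sin(p[2]),p[3],np.cos(p[2])]); n/=np.linalg.norm(n); A=np.array([p[0],p[1],-36.]); t=(D-A)@n
            return np.linalg.norm(D-A-t[:,None]*n,axis=1)-rad
        if m.sum()<40: return q,0
        q=np.append(q[:2],q[2:])
        # keep tilt from whole gun: fit offsets only
        o=least_squares(lambda p:f([p[0],p[1],q[2],q[3]]),q[:2],loss='soft_l1').x; q=np.array([o[0],o[1],q[2],q[3]])
    return q,m.sum()
th=np.radians(25.3)
q,k=cyl(80,106,13,np.array([5,.6,th,0.]),2.5)
n=np.array([np.sin(th),0,np.cos(th)]); e=np.array([np.cos(th),0,-np.sin(th)]); A=np.array([q[0],q[1],-36.])
c=A+93*n; t=(L-A)@n; rr=np.linalg.norm(L-A-t[:,None]*n,axis=1); mm=t[(rr<14)&(t>60)&(t<118)]; print("sleeve fit",q,k,"sleeve mid",c,"t hist",np.histogram(mm,np.arange(98,120,2)))
b,kb=cyl(10,34,15.3,np.array([5,.6,th,0.]),2.5); cb=b[:2]; print("barrel fit",b,kb)
Ab=np.array([b[0],b[1],-36.])+22*n
v=c-Ab; print("true tilt",np.degrees(np.arctan2(v[0],v[2])),"side",np.degrees(np.arctan2(v[1],v[2])))
seat=A+95*n
# ball
Bw=np.array([479.74,22.9,168.8]); g=(X-Bw); N=X[np.linalg.norm(g,axis=1)<14]; qb=Bw.copy()
for _ in range(6):
    kk=abs(np.linalg.norm(N-qb,axis=1)-8)<2; qb=least_squares(lambda p:np.linalg.norm(N[kk]-p,axis=1)-8,qb,loss='soft_l1').x
Lb=(qb-s["eef_pos"])@T; print("ball",qb,kk.sum(),"tool",Lb)
D=Lb-seat; u=np.array([np.sin(np.radians(24.8)),0,np.cos(np.radians(24.8))]); print("seat",seat,"to ball",D,"along",D@u,"perp x",D@np.array([u[2],0,-u[0]]),"perp y",D[1])
E
python3 fit.py
```

```text
25.0 28.635685322437915 [-0.3  0.1 -4.1] [416.   16.  262.1]
sleeve fit [3.0399104  0.63471701 0.4415683  0.        ] 756 sleeve mid [42.7841917   0.63471701 48.07967712] t hist (array([50, 48, 58, 48, 35,  0,  0,  0,  0,  0]), array([ 98, 100, 102, 104, 106, 108, 110, 112, 114, 116, 118]))
barrel fit [3.3896435 0.7150369 0.4415683 0.       ] 2090
true tilt 25.044305487375492 side -0.07169337728830935
ball [479.65727158  23.08048219 168.67487921] 290 tool [64.04823489  0.32610258 93.49329649]
seat [43.63890742  0.63471701 49.88784222] to ball [20.40932747 -0.30861443 43.60545428] along 48.14478423967226 perp x 0.23672922520557904 perp y -0.30861443267151545
```

{"method": "jog_arm", "body": {
  "motion": [
    {"x": 0.0025,"y": -0.0001,"z": 0.0045,"roll": 0},
    {"x": 0.005,"y": -0.0002,"z": 0.009,"roll": 0},
    {"x": 0.0077,"y": -0.0003,"z": 0.0137,"roll": 0},
    {"x": 0.0104,"y": -0.0003,"z": 0.018,"roll": 0},
    {"x": 0.0108,"y": -0.0003,"z": 0.0225,"roll": 0}
  ],
  "jaw": 0,
  "force": 120
}}

```text
clock: 25.68
eef_pos: [426.9, 17.6, 239.1]
tcp_rot: [-3.136, -0.184, 0.0]
wrist_force: [0.4, -0.8, -3.4]
finger_gap: 28.3
gripper_force: 115.3
```

```bash
python3 fit.py
```

```text
25.675 28.32089794814225 [ 0.4 -0.8 -3.4] [426.9  17.6 239.1]
sleeve fit [2.24940843 0.49344114 0.4415683  0.        ] 791 sleeve mid [41.99368972  0.49344114 48.07967712] t hist (array([54, 54, 45, 50, 50,  7,  0,  0,  0,  0]), array([ 98, 100, 102, 104, 106, 108, 110, 112, 114, 116, 118]))
barrel fit [2.7252779  0.59247606 0.4415683  0.        ] 2106
true tilt 24.951822570329654 side -0.08839836476548488
ball [478.98472785  23.13693317 168.45383493] 16 tool [52.4303933   0.55229901 70.66231264]
seat [42.84840545  0.49344114 49.88784222] to ball [ 9.58198786  0.05885787 20.77447042] along 22.877781133684266 perp x -0.015582103357656862 perp y 0.05885787041712853
```

{"method": "jog_arm", "body": {
  "motion": [
    {"x": 0.0022,"y": 0,"z": 0.0046,"roll": 0},
    {"x": 0.0044,"y": 0,"z": 0.0092,"roll": 0},
    {"x": 0.0066,"y": 0,"z": 0.0138,"roll": 0},
    {"x": 0.0088,"y": 0,"z": 0.0184,"roll": 0},
    {"x": 0.011,"y": 0,"z": 0.023,"roll": 0}
  ]
}}

```text
clock: 26.35
eef_pos: [437.0, 18.6, 216.5]
tcp_rot: [3.136, 0.184, -0.003]
wrist_force: [-6.4, -0.7, 9.3]
finger_gap: 28.8
gripper_force: 116.5
```

{"method": "jog_arm", "body": {
  "motion": [
    {"x": 0,"y": 0,"z": 0,"roll": 0},
    {"x": 0,"y": 0,"z": 0,"roll": 0},
    {"x": 0,"y": 0,"z": 0,"roll": 0},
    {"x": 0,"y": 0,"z": 0,"roll": 0},
    {"x": 0,"y": 0,"z": 0,"roll": 0}
  ]
}}

```text
clock: 26.98
eef_pos: [436.6, 18.6, 217.3]
tcp_rot: [3.135, 0.184, -0.003]
wrist_force: [-6.4, -1.4, 9.2]
finger_gap: 28.6
gripper_force: 116.6
```

```bash
python3 fit.py; python3 -c "
from h import *
print(read_state()['wrist_force'])"
```

```text
26.975 28.551331534931133 [-6.4 -1.4  9.2] [436.6  18.6 217.3]
sleeve fit [3.08639109 0.69542457 0.4415683  0.        ] 642 sleeve mid [42.83067239  0.69542457 48.07967712] t hist (array([46, 26, 21, 12,  4,  0, 19, 26,  0,  0]), array([ 98, 100, 102, 104, 106, 108, 110, 112, 114, 116, 118]))
barrel fit [3.44783516 0.78699878 0.4415683  0.        ] 2080
true tilt 25.03572489172827 side -0.08173895691353082
ball [479.74  22.9  168.8 ] 0 tool [43.38830739  0.77843919 48.46027436]
seat [43.68538811  0.69542457 49.88784222] to ball [-0.29708072  0.08301462 -1.42756786] along -1.42052508156861 perp x 0.3291131251284726 perp y 0.08301461968934876
[-5.49535088 -1.44498278  7.77681517]
```

{"method": "jog_arm", "body": {
  "motion": [
    {"x": 0.0012,"y": 0,"z": 0.0024,"roll": 0},
    {"x": 0.0024,"y": 0,"z": 0.0049,"roll": 0},
    {"x": 0.0036,"y": 0,"z": 0.0073,"roll": 0},
    {"x": 0.0048,"y": 0,"z": 0.0098,"roll": 0},
    {"x": 0.006,"y": 0,"z": 0.0122,"roll": 0}
  ]
}}

```text
clock: 27.65
eef_pos: [442.3, 19.3, 205.5]
tcp_rot: [3.135, 0.185, -0.004]
wrist_force: [-8.6, -1.6, 12.8]
finger_gap: 28.4
gripper_force: 116.8
```

{"method": "jog_arm", "body": {
  "motion": [
    {"x": 0,"y": 0,"z": 0,"roll": 0},
    {"x": 0,"y": 0,"z": 0,"roll": 0},
    {"x": 0,"y": 0,"z": 0,"roll": 0},
    {"x": 0,"y": 0,"z": 0,"roll": 0},
    {"x": 0,"y": 0,"z": 0,"roll": 0}
  ]
}}

```text
clock: 28.28
eef_pos: [442.2, 19.3, 205.6]
tcp_rot: [3.135, 0.185, -0.004]
wrist_force: [-7.5, -1.2, 13.4]
finger_gap: 28.5
gripper_force: 116.8
```

```bash
python3 fit.py|tail -4; python3 gun.py|tail -18; cp pics/gun.png pics/end.png
```

```text
barrel fit [3.44577276 0.75668288 0.4415683  0.        ] 2091
true tilt 25.022118412738447 side -0.06245965971729018
ball [479.74  22.9  168.8 ] 0 tool [37.82937504  0.76309923 36.68036421]
seat [43.66475867  0.68670777 49.88784222] to ball [ -5.83538363   0.07639147 -13.20747801] along -14.437114898753975 perp x 0.24267431849969867 perp y 0.07639146503576744
26 313 r 4.2 14.6 y -13.9 15.7 front 13.9
30 294 r 3.9 14.5 y -14.2 15.6 front 13.9
34 273 r 4.1 14.5 y -14.0 15.7 front 13.9
38 273 r -7.1 18.3 y -18.1 19.2 front 14.0
42 1341 r -12.1 20.5 y -20.5 21.7 front 19.4
46 147 r -0.2 20.3 y -20.6 21.0 front 20.0
62 129 r 4.6 10.8 y -10.5 10.6 front 9.9
66 871 r 0.9 27.9 y -24.7 24.8 front 25.6
70 844 r -29.9 30.0 y -24.8 24.9 front 29.3
74 144 r 0.7 30.0 y -13.8 20.9 front 11.3
78 143 r -0.0 12.2 y -12.1 13.3 front 11.5
82 125 r -0.3 11.7 y -12.2 13.4 front 11.3
86 62 r 1.0 11.0 y -11.8 12.9 front 10.9
90 36 r 0.1 8.4 y -11.9 13.1 front None
94 4 r -0.1 6.0 y -12.1 11.8 front None
98 552 r -14.2 2.6 y -24.9 24.8 front None
102 108 r -18.9 -10.9 y -24.9 25.0 front None
106 36 r -22.5 -19.0 y -24.8 24.8 front None
```

View pics/end.png

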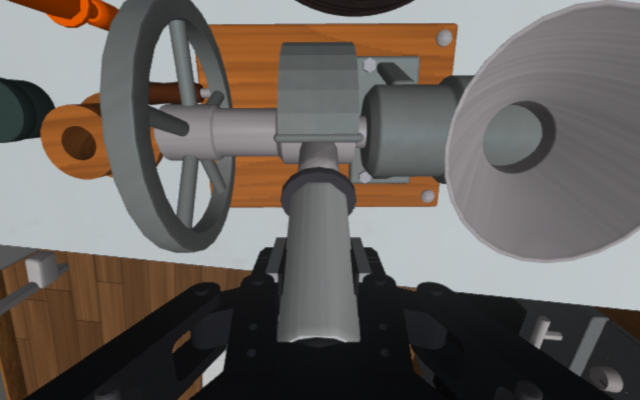

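```bash
python3 -c "
from cell import *
print(close_job())"
```

```text
the job is handed in; nothing more can be done
None
```

I turned the flywheel until the nipple stood in the guard's opening, pressed the gun squarely onto it, and handed the job in at about 28 s with the gun held about 14 mm into its 18 mm stroke; no verdict was shown, and the snap was inferred from the force and nose travel, not seen.

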